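Load the drill-jig cassette and lift it out of its dock by the catches

ROBOT

A 6-joint arm with a two-finger parallel gripper is mounted at the origin on a cart in front of the work surface, level with it; the furniture and walls round the work are solid. World frame = base frame: x ahead of the robot, y to its left, z up, the work surface at z = 0. Lengths are in m, angles in rad, forces in N, time in s.
With the tool pointing down it reaches from about 0.35 to 0.85 m from the base axis. Payload 8.1 kg.
Tool frame: the origin (TCP) lies at the centre of the arm's flange, where the gripper is bolted on; the fingertips stand 173 mm ahead of it and the grasp point (between the pads) lies 155 mm ahead of it; z points along the fingers, y is the direction in which the jaws open and shut (so a half turn about z gives the same grasp; the last joint's range is limited). The gripper opens to 85 mm and grips with 20 to 120 N. Pads are 22 mm wide; open, the fingers measure 114 mm over their backs; the gripper's body (76 mm by 85 mm) begins 54 mm behind the grasp point. The pads swing forward as they close: fully open they stand 13 mm farther back than shut.
Start: joints at [1.044, 0.13, 1.488, -0, 1.523, -0.085], TCP at [0.257, 0.542, 0.405] pointing down, gripper open.
Joint ranges: [-2.96, 2.96], [-0.89, 2.26], [0.02, 2.5], [-1.34, 4.48], [0, 2.73], [-2.66, 2.66]. Speed limits (rad/s): [2.39, 2.39, 2.79, 3.14, 3.14, 3.14].

INTERFACE

Orientations are given as a unit quaternion [x, y, z, w].
In Python, from rig import env gives the robot as it stands. The module is installed in compiled form; this text tells all that it offers.
- The arm moves only by the tool drive_tool, never from a script. Its argument "moves" is text: rows parted by semicolons, each of 7 numbers parted by spaces: the opening in per cent of the stroke, from 0 (shut) to 100 (fully open), then the shift along the tool's x, y, z in mm, then the turn, a rotation vector about the tool's x, y, z in degrees. A call has 1 to 20 rows; each row is the pose to reach, as a shift and turn from the pose measured when the call began, along the tool's axes at that moment; what a row does not reach only later rows make up. A row lasts 1/12 s, in which the tool goes at most 41.7 mm and 7.16 degrees, less where a joint would pass 70% of its speed; a pose out of reach is approached as far as the arm can. A call with a gripper value outside its range is refused whole. The fingers move at their own pace and stop on an object; "newtons" is the grip in N (left out, the last holds). Time passes only in rows, so rows that repeat a pose let the fingers close. It gives the time, the measured TCP pose, the force and the opening at its end, in the units of the state.
- env.observe(): the state, without advancing time (a new reading comes with each control period).
- env.grab_frame(name): name is "side" or "top" or "wrist"; returns (picture, depth): 400x640x3 uint8, red, green, blue; 400x640 float32, m along the optical axis (not along the pixel's ray), 0 where there is no reading.
- env.camera_info(name): a dict with "camera_matrix" (3x3 intrinsics, pixels), "k1" (the pictures are not rectified: a ray, as slopes to the right and down, at radius r is drawn at 1 + k1 r^2 times it, then the intrinsics apply), "position" and "attitude" of the camera in the world. Camera axes: x right, y up, looking along -z (the intrinsics and any distortion apply to the point x, -y, -z); pixel columns grow to the right and rows downward; lengths in m; the calibration is good to about 2 mm. A picture is of the moment at which its call begins: read the wrist's pose just before it. camera_info takes no time and is no camera call; for the wrist camera it gives the pose at the moment of the call.
- env.close_job(): hands the job in, once; it reports no verdict.
Trained networks look in the newest picture that a camera, given by its name, has taken for a name from the list of things; names that differ only in an ending like _2 or _b are one class to them, and where a whole thing is asked for, a point or a joint stands for the part that bears it (a point fixed in the world has none). Each returns a list of dicts, best first, with "score" (0 to 1); they miss things now and then, are a little off and sometimes report something else, mostly with a low value. They report only what shows in the picture. A call takes as long as a camera call.
- env.regions_of(target, camera): "mask" (400x640 bool, what is visible of it) and "extent" ([left, top, width, height] in pixels, round what is visible of it).
The state is a dict: "time": time; "joints": joint angles; "joint_velocities": joint speeds; "effort": joint torques, N m; "tcp_pos": TCP position; "tcp_rot": TCP orientation; "force": force on the tool from outside, world axes, zero at the start; "wrist_torque": the same for the moment, N m; "gripper_width": finger opening in m.
Only numpy, scipy, OpenCV 4.12 (cv2) and the standard library are available. Lean on these libraries where they do the work, as an engineer would, in place of code of your own. Each camera call takes 0.05 s, during which the arm holds its last target.

TASK

Set the drilled aluminium block and the round brass bush fully down into the pockets of the blue cassette that match their shapes, and let go of them. Then pinch the cassette's two orange side catches together and lift the cassette, level and with both parts still in it, about 10 cm straight up out of its dock; finish holding it there, still and clear of the dock, without putting it down or letting go. Leave the other things on the bench where they are.

Things in the scene. Friction and masses are not known exactly. Their poses are not given: they have to be found in the camera images.
- cassette: Blue cassette, locked in the dock at the start; grey tower (22 x 34 mm, 50 mm high) between two orange catches. Origin: underside, below the tower; z up, x along its length towards the rectangular pocket, y towards the left catch. x from -70 to +100 mm, 54 mm wide, plates 16 mm high, about 0.3 kg empty. Lift it straight along z: 1.5 mm play a side in the dock.
- dock: Fixed steel plate, 198 x 100 x 6 mm, on the bench, with lips 8 mm high round the cassette; beside each catch a post with a ledge over the catch's tooth. Origin: at bench level under the tower, axes as the docked cassette's, whose underside is 6 mm above the bench. The posts (28 mm along x) begin 34 mm from the middle line, tops 24.5 mm above the bench.
- nest_block (a point): Centre of the floor of the rectangular pocket (67 x 43 mm, long side along the cassette's x, 10 mm deep, floor 6 mm above the cassette's underside). At (60, 0, 6) mm in the cassette's frame; the axes are the cassette's.
- nest_bush (a point): Centre of the floor of the round pocket (35 mm across, 10 mm deep, floor 6 mm above the cassette's underside). At (-46, 0, 6) mm in the cassette's frame.
- catch_left (a joint): Sliding orange catch on the cassette's +y side: 0 m sprung out and locked, up to 0.007 pressed in towards the tower; past about 0.004 its tooth is clear of the dock's ledge. The spring takes 2 N to start and 5.5 N fully in; let go, it springs out again.
- catch_right (a joint): The same catch on the cassette's -y side: 0 m locked, up to 0.007 pressed in.
- pad_left (a point): Middle of the outer face of the left catch's upright paddle (22 mm wide along x, 6 mm thick, top 52 mm above the cassette's underside), at (0, 32, 39) mm in the cassette's frame when out. Over their outer faces the paddles are 64 mm apart when out and 50 mm when both are fully in; pinched there, they carry the loaded cassette.
- pad_right (a point): Middle of the outer face of the right catch's paddle, at (0, -32, 39) mm in the cassette's frame when out.
- jig_block: Whitish drilled aluminium block, 38 x 62 x 28 mm (its x, y, z), about 0.13 kg. Origin: centre of the underside. It lies flat; its long axis is its own y, which goes along the cassette's x in the pocket (either way round).
- bush: Round brass drill bush with a dark ring, 30 mm across and 34 mm high, about 0.11 kg, standing upright. Origin: centre of the underside, z along its axis.
- screwdriver_clear: Bystander: yellow and black screwdriver; leave it alone.
- black_box: Bystander: black card box; leave it alone.
- screwdriver_red: Bystander: red-handled screwdriver; leave it alone.
- grease_tin: Bystander: flat red tin; leave it alone.
- nut_cup: Bystander: black cup of nuts; leave it alone.
- tape_measure: Bystander: tape measure; leave it alone.
- clamp_spring: Bystander: orange spring clamp; leave it alone.
- glue_tube: Bystander: red glue tube; leave it alone.

How it is judged:
By the outcome, as a careful person would: the job done as asked, in the order asked, and still so for the second after the job is handed in, while the arm keeps its last pose, push and grip.
It also fails if it takes over 69 s, if anything falls off the work surface, if the arm or the gripper's body presses on something with over 40 N, if the wrist force passes 120 N, or if a joint passes its speed limit or range.

## Working session

There is one attempt and no reset: what is moved stays moved. The work goes in short steps, Python scripts to look and compute and a tool call to move; the robot and the scene stay as the last step left them, time stands still between calls to the robot, and variables do not carry over. Pictures are saved under pics/ and viewed, and the job is handed in when it is done.

Besides the shell and the picture viewer there is one more tool, called by a JSON object that holds its "method" and its "body", one argument or row to a line. drive_tool: Moves the arm, as the interface text tells. Its arguments: {"type":"object","properties":{"moves":{"type":"string"},"newtons":{"type":"number"}},"required":["moves"]}

```bash
mkdir -p pics
cat > h.py <<'E'
import numpy as np, cv2
from rig import env
from scipy.spatial.transform import Rotation as R
def grab(cam):
    info=env.camera_info(cam); p,d=env.grab_frame(cam); return p,d,info
def save(n,p): cv2.imwrite('pics/'+n,p[:,:,::-1])
def cloud(d,info):
    K=np.array(info['camera_matrix']);k1=info['k1']
    v,u=np.mgrid[0:d.shape[0],0:d.shape[1]].astype(float)
    dist=np.array([k1,0,0,0,0.])
    pts=cv2.undistortPoints(np.stack([u.ravel(),v.ravel()],1)[:,None],K,dist)[:,0]
    x=pts[:,0].reshape(d.shape);y=pts[:,1].reshape(d.shape)
    P=np.stack([x*d,-y*d,-d],-1)
    a=np.array(info['attitude'])
    Rm=R.from_quat(a).as_matrix() if a.size==4 else a
    W=P@Rm.T+np.array(info['position']); W[d<=0]=np.nan
    return W
E
python3 - <<'E'
from h import *
print(env.observe())
for c in ['side','top','wrist']:
    p,d,i=grab(c); save(c+'0.png',p); print(c,i,np.isfinite(d).mean(),d.min(),d.max())
    np.savez('f_'+c+'0.npz',p=p,d=d,W=cloud(d,i))
    for t in ['cassette','jig_block','bush','dock']:
        for r in env.regions_of(t,c)[:2]: print(c,t,round(r['score'],2),r['extent'])
print(env.observe()['time'])
E
```

```text
{'time': 0.0, 'joints': array([ 1.04356902e+00,  1.31151955e-01,  1.48924669e+00,  1.93107787e-05,
        1.52297913e+00, -8.53993905e-02]), 'joint_velocities': array([ 0.00117916, -0.00031113,  0.00024066, -0.00073305,  0.00179184,
       -0.00210348]), 'effort': array([ 6.74946314e-04, -5.69390774e+01, -5.00562286e+01, -1.03820410e-04,
        1.42108114e-02,  9.58626373e-06]), 'tcp_pos': array([0.25642187, 0.54220566, 0.40366753]), 'tcp_rot': array([ 2.19121832e-01,  9.75697097e-01, -8.48104549e-04, -2.78342535e-04]), 'force': array([ 0.10220819, -0.08493707,  0.48831317]), 'wrist_torque': array([-0.01963689, -0.00314082,  0.02093635]), 'gripper_width': 0.0853426063572254}
side {'camera_matrix': array([[476.82519153,   0.        , 324.72428249],
       [  0.        , 476.82519153, 195.31767099],
       [  0.        ,   0.        ,   1.        ]]), 'k1': -0.06293801421809268, 'position': array([0.18494736, 1.52632156, 1.1212291 ]), 'attitude': array([-0.05077037,  0.45850251,  0.88079188, -0.1067871 ])} 1.0 0.0 3.4266093
side cassette 0.71 [293.1, 272.9, 6.4, 43.2]
side cassette 0
[... 341 characters left out ...]
43449, 0.03314803, 1.5000368 ]), 'attitude': array([-0.0449615 ,  0.03932784,  0.70664873, -0.70503855])} 1.0 0.0 2.5222378
top cassette 0.95 [292.6, 205.8, 52.8, 27.1]
top jig_block 0.67 [400.2, 200.1, 20.9, 8.2]
top jig_block 0.54 [469.1, 214.4, 22.6, 19.0]
top dock 0.93 [287.4, 198.8, 67.7, 43.5]
top dock 0.18 [293.2, 205.5, 52.0, 28.7]
wrist {'camera_matrix': array([[307.26525659,   0.        , 317.96456051],
       [  0.        , 307.26525659, 196.92747056],
       [  0.        ,   0.        ,   1.        ]]), 'k1': 0.01767400277983258, 'position': array([0.19161361, 0.57268833, 0.37468962]), 'attitude': array([-0.11839637, -0.07530764,  0.52969707,  0.83649989])} 1.0 0.0 1.5120124
0.75
```

View pics/top0.png

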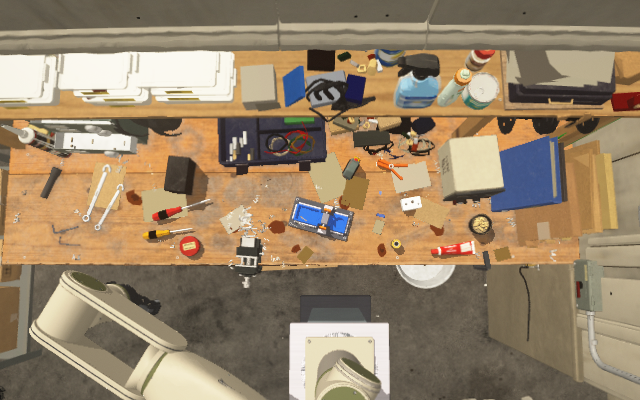

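View pics/side0.png

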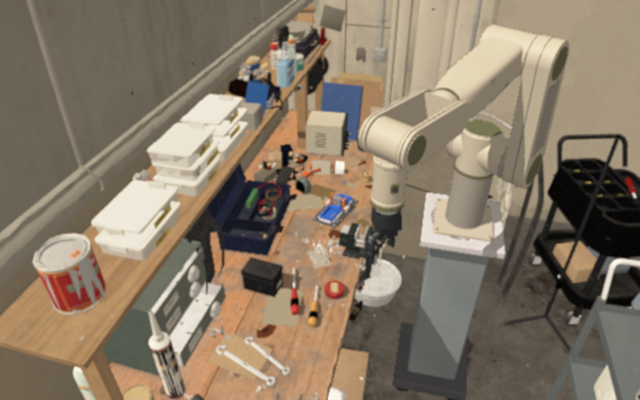

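View pics/wrist0.png

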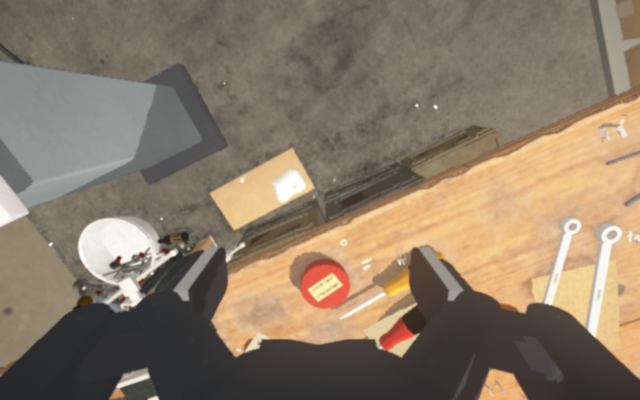

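Run:
```python
import cv2
p=cv2.imread('pics/top0.png')[130:290,250:520]
cv2.imwrite('pics/top0z.png',cv2.resize(p,(800,474),interpolation=cv2.INTER_CUBIC))
```

```text
(no output)
```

View pics/top0z.png

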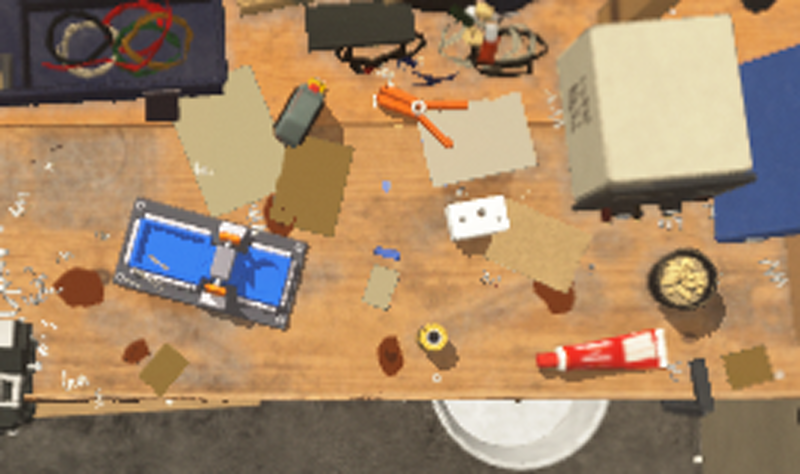

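Run:
```python
import numpy as np
W=np.load('f_top0.npz')['W']
np.set_printoptions(precision=3,suppress=True)
for n,(u,v) in dict(tower=(326,217),block=(411,203),bush=(396,243),bench=(380,230),bench2=(300,250),rectfl=(308,214),bushfl=(340,224),glue=(455,248),box=(475,170),clamp=(391,166)).items():
    print(n,W[v,u],np.nanmedian(W[v-1:v+2,u-1:u+2].reshape(-1,3),0))
# block blob
Z=W[...,2]
for n,(u0,u1,v0,v1),z0,z1 in [('block',(395,428,192,215),.02,.04),('bush',(385,408,232,256),.025,.045),('tower',(285,360,195,245),.05,.07)]:
    s=W[v0:v1,u0:u1].reshape(-1,3); m=(s[:,2]>z0)&(s[:,2]<z1); q=s[m]; 
    import cv2
    print(n,m.sum(),q.mean(0),cv2.minAreaRect((q[:,:2]*1000).astype(np.float32)))
```

```text
tower [0.49  0.04  0.052] [0.49  0.04  0.055]
block [ 0.537 -0.235  0.027] [ 0.537 -0.235  0.028]
bush [ 0.408 -0.183  0.036] [ 0.408 -0.183  0.034]
bench [ 0.452 -0.137 -0.002] [ 0.452 -0.137  0.   ]
bench2 [0.387 0.125 0.004] [0.387 0.125 0.   ]
rectfl [0.504 0.099 0.005] [0.504 0.099 0.014]
bushfl [ 0.47  -0.005  0.014] [ 0.47  -0.005  0.015]
glue [ 0.391 -0.375  0.023] [ 0.391 -0.376  0.017]
box [ 0.62  -0.406  0.158] [ 0.62  -0.406  0.158]
clamp [ 0.664 -0.176  0.004] [ 0.662 -0.175  0.016]
block 214 [ 0.538 -0.236  0.028] ((538.0479125976562, -235.43887329101562), (38.61402893066406, 63.89620590209961), 10.355695724487305)
bush 70 [ 0.407 -0.182  0.033] ((406.490478515625, -182.33370971679688), (27.23082160949707, 28.37872886657715), 24.594280242919922)
tower 102 [0.486 0.045 0.056] ((486.6704406738281, 44.3999137878418), (21.418485641479492, 64.03817749023438), 74.17182159423828)
```

```bash
cat >> h.py <<'E'
np.set_printoptions(precision=3,suppress=True)
def tool():
    o=env.observe(); return np.array(o['tcp_pos']),R.from_quat(o['tcp_rot']),o
def down(phi_deg):
    "tool pointing down with jaw y axis at world angle phi"
    f=np.radians(phi_deg); y=np.array([np.cos(f),np.sin(f),0]); z=np.array([0,0,-1.]); x=np.cross(y,z)
    return R.from_matrix(np.stack([x,y,z],1))
def go(pos,phi):
    p,r,o=tool(); 
    s=r.inv().apply(np.array(pos)-p)*1000; t=(r.inv()*down(phi)).as_rotvec(degrees=True)
    print('shift mm',np.round(s,1),'turn deg',np.round(t,2),'rows>=',max(np.linalg.norm(s)/41.7,np.linalg.norm(t)/7.16))
def status():
    p,r,o=tool(); y=r.as_matrix()[:,1]; z=r.as_matrix()[:,2]
    print('t',o['time'],'tcp',p,'phi',np.degrees(np.arctan2(y[1],y[0])),'z',z,'F',o['force'],'w',o['gripper_width'],'j',o['joints'])
E
python3 - <<'E'
from h import *
status(); p,r,o=tool(); i=env.camera_info('wrist')
print(r.inv().apply(i['position']-p)); print((r.inv()*R.from_quat(i['attitude'])).as_matrix())
print(r.as_matrix())
go((.40,-.05,.42),-15.8)
go((.40,-.05,.42),-15.8+180)
E
```

```text
t 0.75 tcp [0.257 0.542 0.405] phi 64.68498835434988 z [ 0.  0. -1.] F [-0.463 -0.063  0.375] w 0.08565384614008924 j [ 1.044  0.13   1.488  0.     1.523 -0.085]
[ 0.072 -0.     0.03 ]
[[ 0.     0.961  0.278]
 [ 1.     0.    -0.001]
 [-0.001  0.278 -0.961]]
[[-0.904  0.428  0.   ]
 [ 0.428  0.904  0.   ]
 [ 0.     0.    -1.   ]]
shift mm [-383.  -474.2  -15.3] turn deg [ 0.   -0.   80.48] rows>= 14.621728583379701
shift mm [-383.  -474.2  -15.3] turn deg [  0.     0.   -99.52] rows>= 14.621728583379701
```

Run:
```python
from h import *
go((.45,-.04,.42),-15.8)
```

```text
shift mm [-423.9 -443.8  -15.3] turn deg [ 0.   -0.   80.48] rows>= 14.721640462668306
```

{"method": "drive_tool", "body": {
  "moves": "100 -424 -444 -15 0 0 80.5;100 -424 -444 -15 0 0 80.5;100 -424 -444 -15 0 0 80.5;100 -424 -444 -15 0 0 80.5;100 -424 -444 -15 0 0 80.5;100 -424 -444 -15 0 0 80.5;100 -424 -444 -15 0 0 80.5;100 -424 -444 -15 0 0 80.5;100 -424 -444 -15 0 0 80.5;100 -424 -444 -15 0 0 80.5;100 -424 -444 -15 0 0 80.5;100 -424 -444 -15 0 0 80.5;100 -424 -444 -15 0 0 80.5;100 -424 -444 -15 0 0 80.5;100 -424 -444 -15 0 0 80.5;100 -424 -444 -15 0 0 80.5;100 -424 -444 -15 0 0 80.5;100 -424 -444 -15 0 0 80.5;100 -424 -444 -15 0 0 80.5;100 -424 -444 -15 0 0 80.5"
}}

```text
time: 2.42
tcp_pos: [0.4498, -0.0391, 0.4198]
tcp_rot: [0.797, 0.604, 0.0, -0.0]
force: [-0.7, 0.1, -0.2]
gripper_width: 0.0855
```

Run:
```python
from h import *
status(); p,d,i=grab('wrist'); save('wrist1.png',p); np.savez('f_wrist1.npz',p=p,d=d,W=cloud(d,i))
for t in ['cassette','jig_block','bush','dock','catch_left','catch_right']:
    for r in env.regions_of(t,'wrist')[:2]: print(t,round(r['score'],2),r['extent'])
```

```text
t 2.4167 tcp [ 0.45  -0.039  0.42 ] phi -15.70437779516687 z [ 0.  0. -1.] F [-0.741  0.133 -0.159] w 0.08552474707469557 j [-0.2   -0.288  1.858  0.     1.572  0.074]
cassette 0.57 [297.9, 0.0, 63.1, 155.1]
jig_block 0.83 [393.0, 264.8, 27.6, 49.3]
bush 0.72 [301.3, 263.0, 25.0, 30.5]
bush 0.62 [295.6, 79.1, 16.2, 20.1]
dock 0.94 [281.2, 0.2, 91.1, 162.8]
dock 0.69 [343.5, 76.9, 15.6, 23.5]
catch_left 0.56 [295.2, 77.9, 16.7, 22.9]
catch_right 0.78 [346.0, 77.0, 11.8, 23.6]
```

View pics/wrist1.png

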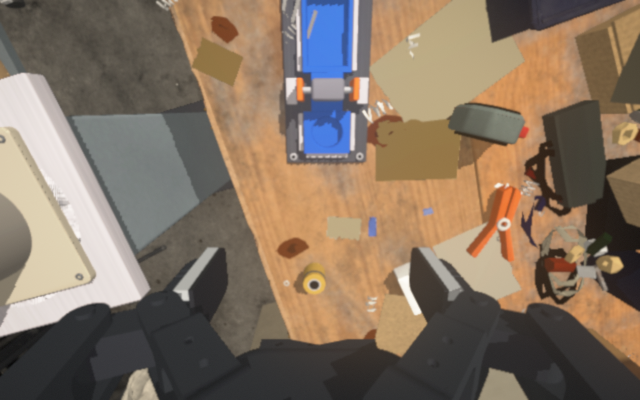

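```bash
python3 - <<'E'
from h import *
f=np.load('f_wrist1.npz');W=f['W'];p=f['p'].astype(int)
Z=W[...,2]
def rect(n,u0,u1,v0,v1,z0,z1):
    s=W[v0:v1,u0:u1].reshape(-1,3); m=(s[:,2]>z0)&(s[:,2]<z1); q=s[m]; print(n,m.sum(),q.mean(0),cv2.minAreaRect((q[:,:2]*1000).astype(np.float32)))
rect('bush',295,335,258,300,.028,.045)
rect('bushlow',295,335,258,300,.01,.045)
rect('tower+paddles',285,370,65,115,.052,.065)
rect('bench',320,360,210,240,-.02,.02)
rect('plate',270,380,110,170,.018,.028)
rect('dock',270,390,100,175,.004,.017)
# blue
b=(p[...,2]>p[...,0]+60)&(p[...,2]>120); v,u=np.nonzero(b); m=(u>270)&(u<380)&(v<165)
q=W[v[m],u[m]]; zz=q[:,2]; print(np.histogram(zz,np.arange(0,.03,.002)))
E
python3 - <<'E'
import cv2
p=cv2.imread('pics/wrist1.png')[0:180,260:390]
cv2.imwrite('pics/wrist1z.png',cv2.resize(p,None,fx=3.3,fy=3.3,interpolation=cv2.INTER_CUBIC))
E
```

```text
bush 400 [ 0.403 -0.181  0.034] ((402.3149719238281, -182.741943359375), (29.448776245117188, 27.738805770874023), 74.33015441894531)
bushlow 555 [ 0.404 -0.178  0.03 ] ((402.34344482421875, -181.7996368408203), (30.103166580200195, 29.281940460205078), 35.56810760498047)
tower+paddles 1059 [0.483 0.044 0.057] ((482.4200744628906, 44.52826690673828), (21.469074249267578, 64.8257064819336), 74.46746063232422)
bench 1196 [ 0.455 -0.124  0.001] ((455.4674072265625, -124.63749694824219), (43.372615814208984, 53.569984436035156), 74.41803741455078)
plate 1313 [0.472 0.002 0.023] ((486.66314697265625, -3.366504669189453), (48.26516342163086, 88.6717758178711), 74.29320526123047)
dock 3461 [ 0.471 -0.002  0.009] ((480.8266296386719, -2.9374465942382812), (73.25971221923828, 123.41067504882812), 74.26153564453125)
(array([   0,    0,    1,    7,   11,  497, 2456,  308,   25,   29,  558,
       1964,  150,    0]), array([0.   , 0.002, 0.004, 0.006, 0.008, 0.01 , 0.012, 0.014, 0.016,
       0.018, 0.02 , 0.022, 0.024, 0.026, 0.028]))
```

View pics/wrist1z.png

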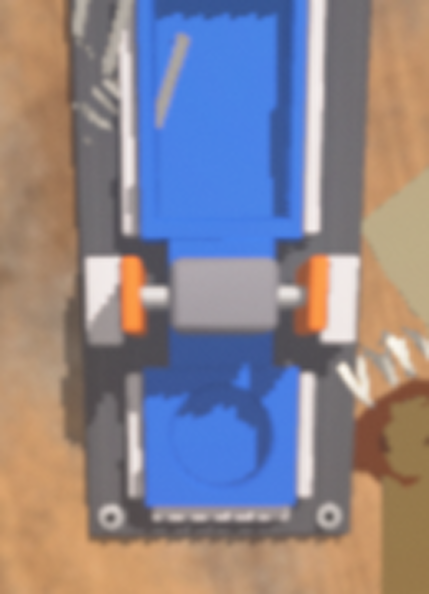

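Run:
```python
from h import *
f=np.load('f_wrist1.npz');W=f['W']
p,r,o=tool()
T=r.inv().apply((W-p).reshape(-1,3)).reshape(W.shape)
m=(T[...,2]>.12)&(T[...,2]<.18)&(abs(T[...,1])<.07)&(abs(T[...,0])<.03)
for s in (-1,1):
    q=T[m&(s*T[...,1]>0)]; print(s,len(q),q.min(0),q.max(0),np.percentile(q,[2,50,98],axis=0))
    for z in np.arange(.13,.17,.01):
        k=q[abs(q[:,2]-z)<.002]; 
        if len(k): print('  z',z,len(k),'innermost y',np.sort(abs(k[:,1]))[:5], 'x',k[:,0].min(),k[:,0].max(), 'outer',abs(k[:,1]).max())
```

```text
-1 2723 [-0.011 -0.058  0.12 ] [ 0.013 -0.044  0.16 ] [[-0.009 -0.057  0.121]
 [ 0.007 -0.045  0.137]
 [ 0.012 -0.044  0.157]]
  z 0.13 335 innermost y [0.044 0.044 0.044 0.044 0.044] x -0.007930122987768344 0.012412507355634901 outer 0.05817543122160805
  z 0.14 309 innermost y [0.044 0.044 0.044 0.044 0.044] x -0.010681937171628821 0.01223328166907368 outer 0.05824634383161959
  z 0.15000000000000002 244 innermost y [0.044 0.044 0.044 0.044 0.044] x -0.01090881751073763 0.012145014456674229 outer 0.057316804328111426
  z 0.16000000000000003 33 innermost y [0.044 0.044 0.044 0.044 0.044] x -0.009184587562122997 0.009267467119377468 outer 0.04478778691004882
1 2723 [-0.011  0.04   0.12 ] [0.013 0.055 0.159] [[-0.009  0.041  0.121]
 [ 0.008  0.041  0.136]
 [ 0.012  0.054  0.157]]
  z 0.13 347 innermost y [0.04  0.04  0.041 0.041 0.041] x -0.008582606532531812 0.01241323009510706 outer 0.054791058348018354
  z 0.14 312 innermost y [0.04  0.041 0.041 0.041 0.041] x -0.010381480809626127 0.012243597321491358 outer 0.054580533988777755
  z 0.15000000000000002 241 innermost y [0.041 0.041 0.041 0.041 0.041] x -0.010763365299038532 0.012313751910749344 outer 0.05453493440004896
  z 0.16000000000000003 28 innermost y [0.041 0.041 0.041 0.041 0.041] x -0.008127231571636763 0.007700260680488696 outer 0.04149670221909411
```

Run:
```python
from h import *
go((.404,-.183,.26),-15.7)
go((.404,-.183,.187),-15.7)
```

```text
shift mm [-150.2   -5.3  159.7] turn deg [ 0.   -0.   -0.08] rows>= 5.258604733159953
shift mm [-150.2   -5.3  232.7] turn deg [ 0.   -0.   -0.08] rows>= 6.642874962637692
```

{"method": "drive_tool", "body": {
  "moves": "100 -150 -5 160 0 0 0;100 -150 -5 160 0 0 0;100 -150 -5 160 0 0 0;100 -150 -5 160 0 0 0;100 -150 -5 160 0 0 0;100 -150 -5 160 0 0 0;100 -150 -5 160 0 0 0;100 -150 -5 195 0 0 0;100 -150 -5 220 0 0 0;100 -150 -5 233 0 0 0;100 -150 -5 233 0 0 0;100 -150 -5 233 0 0 0"
}}

```text
time: 3.77
tcp_pos: [0.4051, -0.1824, 0.1877]
tcp_rot: [0.797, 0.604, 0.0, 0.0]
force: [-0.4, -1.6, -0.1]
gripper_width: 0.0856
```

Run:
```python
from h import *
status(); p,d,i=grab('wrist'); save('wrist2.png',p); np.savez('f_wrist2.npz',p=p,d=d,W=cloud(d,i))
W=cloud(d,i); P,r,o=tool(); T=r.inv().apply((W-P).reshape(-1,3))
m=(T[:,2]>.12)&(W.reshape(-1,3)[:,2]>.03)&(abs(T[:,1])<.03)&(abs(T[:,0])<.04); q=T[m];print(len(q),q.min(0),q.max(0),cv2.minEnclosingCircle((q[:,:2]*1000).astype(np.float32)))
```

```text
t 3.7667 tcp [ 0.405 -0.182  0.188] phi -15.730292770890062 z [ 0.  0. -1.] F [-0.44  -1.57  -0.083] w 0.08557415242665281 j [-0.539 -0.062  2.107  0.     1.097 -0.264]
3269 [-0.015 -0.018  0.151] [0.015 0.012 0.159] ((-0.3375646471977234, -3.567500114440918), 15.320749282836914)
```

View pics/wrist2.png

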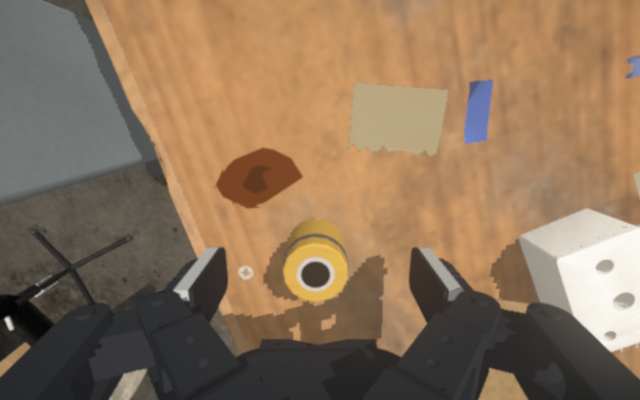

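{"method": "drive_tool", "body": {
  "moves": "100 -1 -2 0 0 0 0;100 -1 -2 0 0 0 0;30 -1 -2 0 0 0 0;30 -1 -2 0 0 0 0;20 -1 -2 0 0 0 0;20 -1 -2 0 0 0 0;20 -1 -2 0 0 0 0;20 -1 -2 0 0 0 0;20 -1 -2 0 0 0 0;20 -1 -2 0 0 0 0",
  "newtons": 40
}}

```text
time: 4.65
tcp_pos: [0.4034, -0.1833, 0.1888]
tcp_rot: [0.797, 0.604, 0.001, 0.001]
force: [-1.8, 0.5, 4.6]
gripper_width: 0.0286
```

Run:
```python
from h import *
status(); p,d,i=grab('wrist'); save('wrist3.png',p)
W=cloud(d,i); P,r,o=tool(); T=r.inv().apply((W-P).reshape(-1,3))
m=(T[:,2]>.12)&(W.reshape(-1,3)[:,2]>.03)&(abs(T[:,1])<.03)&(abs(T[:,0])<.04); q=T[m];print(len(q),q.min(0),q.max(0))
```

```text
t 4.65 tcp [ 0.403 -0.183  0.189] phi -15.734873462082957 z [ 0.002 -0.001 -1.   ] F [-1.761  0.484  4.589] w 0.02859028813595701 j [-0.542 -0.069  2.111  0.     1.097 -0.268]
7423 [-0.015 -0.03   0.12 ] [0.016 0.03  0.159]
```

View pics/wrist3.png

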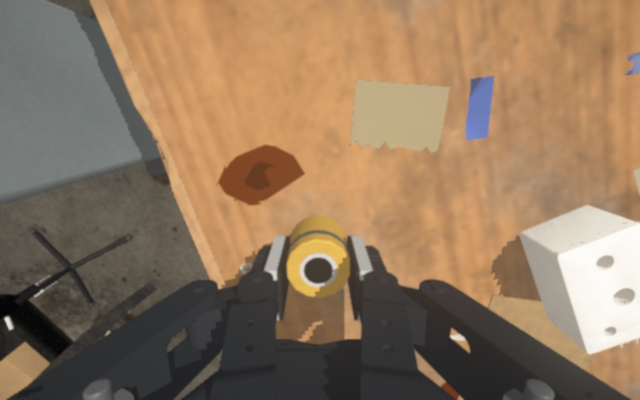

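Run:
```python
from h import *
go((.4716,-.001,.27),-15.7)
```

```text
shift mm [193.9  16.4 -81.2] turn deg [ 0.13  0.02 -0.03] rows>= 5.056470162493456
```

{"method": "drive_tool", "body": {
  "moves": "20 0 0 -35 0 0 0;20 0 0 -70 0 0 0;20 30 0 -81 0 0 0;20 70 5 -81 0.1 0 0;20 110 10 -81 0.1 0 0;20 150 14 -81 0.1 0 0;20 180 16 -81 0.1 0 0;20 194 16 -81 0.1 0 0;20 194 16 -81 0.1 0 0;20 194 16 -81 0.1 0 0"
}}

```text
time: 5.53
tcp_pos: [0.4711, -0.0002, 0.2692]
tcp_rot: [0.797, 0.605, -0.0, 0.0]
force: [-0.3, -0.6, -1.4]
gripper_width: 0.0286
```

Run:
```python
from h import *
status(); p,d,i=grab('wrist'); save('wrist4.png',p)
W=cloud(d,i); np.savez('f_wrist4.npz',p=p,d=d,W=W)
Q=W.reshape(-1,3)
def rect(n,u0,u1,v0,v1,z0,z1):
    s=W[v0:v1,u0:u1].reshape(-1,3); m=(s[:,2]>z0)&(s[:,2]<z1); q=s[m]; print(n,m.sum(),q.mean(0),cv2.minAreaRect((q[:,:2]*1000).astype(np.float32)))
rect('t+p',200,450,0,250,.052,.065)
P,r,o=tool(); T=r.inv().apply(Q-P)
m=(T[:,2]>.12)&(T[:,2]<.175)&(abs(T[:,1])<.014)&(abs(T[:,0])<.04); q=T[m];print(len(q),q.min(0),q.max(0))
```

```text
t 5.5333 tcp [ 0.471 -0.     0.269] phi -15.603540119646777 z [-0.001 -0.001 -1.   ] F [-0.28  -0.559 -1.428] w 0.028604330446158465 j [-0.109 -0.112  1.986 -0.001  1.268  0.164]
t+p 2972 [0.482 0.045 0.057] ((482.3127746582031, 44.89308166503906), (21.82902717590332, 65.74036407470703), 74.6172103881836)
4353 [-0.014 -0.014  0.12 ] [0.017 0.014 0.175]
```

View pics/wrist4.png

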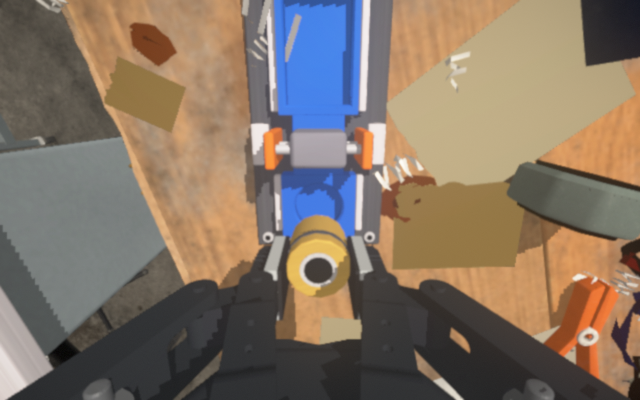

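{"method": "drive_tool", "body": {
  "moves": "20 0 0.5 20 0 0 0;20 0 0.5 40 0 0 0;20 0 0.5 50 0 0 0;20 0 0.5 56 0 0 0;20 0 0.5 60 0 0 0;20 0 0.5 63 0 0 0;20 0 0.5 65 0 0 0;20 0 0.5 66 0 0 0;20 0 0.5 67 0 0 0;20 0 0.5 67 0 0 0"
}}

```text
time: 6.42
tcp_pos: [0.4716, -0.0011, 0.2026]
tcp_rot: [0.797, 0.604, -0.0, 0.0]
force: [0.5, 0.3, -1.8]
gripper_width: 0.0283
```

Run:
```python
from h import *
status(); p,d,i=grab('wrist'); save('wrist5.png',p)
W=cloud(d,i)
s=W[215:320,280:360].reshape(-1,3); print(np.percentile(s[(s[:,2]>.035)&(s[:,2]<.06)][:,2],[10,50,90,99]))
```

```text
t 6.4167 tcp [ 0.472 -0.001  0.203] phi -15.674686519864876 z [-0.    -0.001 -1.   ] F [ 0.481  0.322 -1.848] w 0.02834051086686554 j [-0.111 -0.012  2.027 -0.001  1.127  0.163]
[0.042 0.049 0.05  0.059]
```

View pics/wrist5.png

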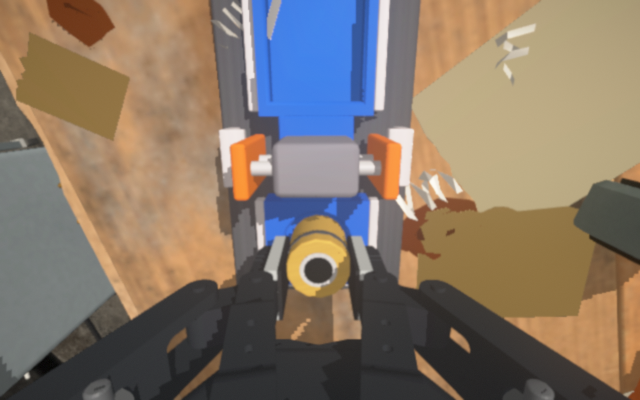

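{"method": "drive_tool", "body": {
  "moves": "20 0 0 1 0 0 0;20 0 0 1.5 0 0 0;20 0 0 2 0 0 0;20 0 0 2 0 0 0"
}}

```text
time: 6.8
tcp_pos: [0.4717, -0.001, 0.2008]
tcp_rot: [0.797, 0.604, -0.0, 0.0]
force: [-0.5, 0.2, 0.6]
gripper_width: 0.0285
```

{"method": "drive_tool", "body": {
  "moves": "60 0 0 0 0 0 0;70 0 0 0 0 0 0;70 0 0 0 0 0 0;70 0 0 -5 0 0 0;100 0 0 -40 0 0 0;100 0 0 -80 0 0 0;100 0 0 -80 0 0 0;100 0 0 -80 0 0 0"
}}

```text
time: 7.47
tcp_pos: [0.4732, -0.0011, 0.2846]
tcp_rot: [0.797, 0.604, 0.002, 0.003]
force: [-0.3, 0.2, -0.1]
gripper_width: 0.0852
```

Run:
```python
from h import *
status(); p,d,i=grab('wrist'); save('wrist6.png',p)
W=cloud(d,i)
s=W[215:320,280:360].reshape(-1,3); s=s[(s[:,2]>.035)&(s[:,2]<.06)];print(np.percentile(s[:,2],[10,50,90,99]),cv2.minEnclosingCircle((s[:,:2]*1000).astype(np.float32)))
go((.5375,-.225,.30),10.4)
```

```text
t 7.4667 tcp [ 0.473 -0.001  0.285] phi -15.665303837036001 z [ 0.007 -0.002 -1.   ] F [-0.32   0.212 -0.079] w 0.08515749304392231 j [-0.11  -0.129  1.972 -0.001  1.291  0.163]
[0.046 0.047 0.048 0.048] ((469.13134765625, -4.2995686531066895), 13.729653358459473)
shift mm [-198.   123.3  -17. ] turn deg [  0.19   0.06 -26.07] rows>= 5.609721876772547
```

View pics/wrist6.png

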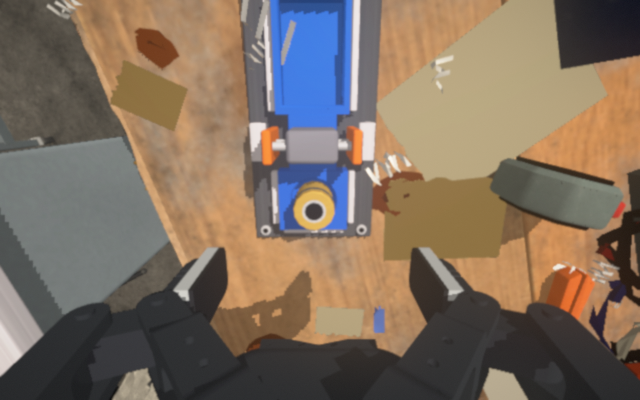

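{"method": "drive_tool", "body": {
  "moves": "100 -40 25 -17 0 0 -5;100 -80 50 -17 0 0 -10;100 -120 75 -17 0 0 -17;100 -160 100 -10 0 0 -23;100 -198 123 5 0 0 -26;100 -198 123 10 0 0 -26;100 -198 123 10 0 0 -26;100 -198 123 10 0 0 -26"
}}

```text
time: 8.18
tcp_pos: [0.5362, -0.2261, 0.2698]
tcp_rot: [0.642, 0.767, 0.0, -0.001]
force: [-0.6, 0.7, -0.5]
gripper_width: 0.0854
```

Run:
```python
from h import *
status(); p,d,i=grab('wrist'); save('wrist7.png',p)
W=cloud(d,i); P,r,o=tool()
Q=W.reshape(-1,3); m=(abs(Q[:,0]-.538)<.06)&(abs(Q[:,1]+.236)<.06)&(Q[:,2]>.022)&(Q[:,2]<.034)
q=Q[m];T=r.inv().apply(q-P); print(len(q),cv2.minAreaRect((q[:,:2]*1000).astype(np.float32)),cv2.minAreaRect((T[:,:2]*1000).astype(np.float32)))
```

```text
t 8.1833 tcp [ 0.536 -0.226  0.27 ] phi 10.161610139369557 z [-0.002  0.001 -1.   ] F [-0.577  0.683 -0.516] w 0.0854119169390372 j [-0.487  0.186  1.679  0.     1.278 -0.665]
4001 ((533.3812866210938, -235.05682373046875), (38.02073287963867, 61.658382415771484), 9.967126846313477) ((-9.608549118041992, -4.754852294921875), (61.6551513671875, 38.02050018310547), 0.27369874715805054)
```

View pics/wrist7.png

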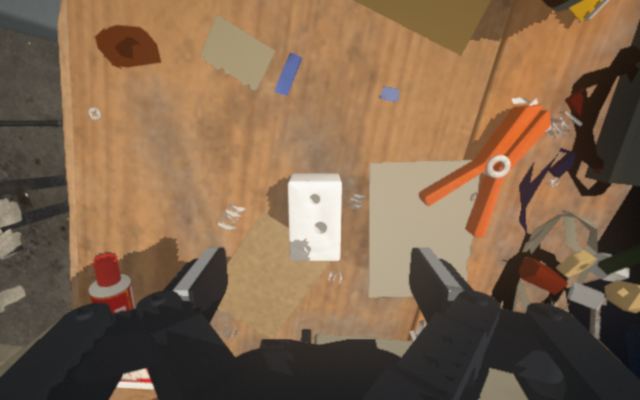

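{"method": "drive_tool", "body": {
  "moves": "100 -10 -3 30 0 0 0;100 -10 -3 60 0 0 0;100 -10 -3 75 0 0 0;100 -10 -3 83 0 0 0;100 -10 -3 83 0 0 0;60 -10 -3 83 0 0 0;40 -10 -3 83 0 0 0;30 -10 -3 83 0 0 0;30 -10 -3 83 0 0 0;30 -10 -3 83 0 0 0;30 -10 -3 83 0 0 0;30 -10 -3 83 0 0 0",
  "newtons": 40
}}

```text
time: 9.23
tcp_pos: [0.536, -0.2356, 0.1896]
tcp_rot: [0.641, 0.767, 0.001, 0.001]
force: [-0.7, 1.6, 6.6]
gripper_width: 0.0371
```

Run:
```python
from h import *
status(); p,d,i=grab('wrist'); save('wrist8.png',p)
W=cloud(d,i); P,r,o=tool()
Q=W.reshape(-1,3); T=r.inv().apply(Q-P); m=(abs(T[:,0])<.05)&(abs(T[:,1]+.002)<.016)&(Q[:,2]>.022)&(Q[:,2]<.036)
q=Q[m];T=T[m]; print(len(q),np.percentile(T,[0.5,99.5],axis=0),np.percentile(q[:,2],[5,50,95]))
ux=74.4; c=np.array([.4839,.0439])+.060*np.array([np.cos(np.radians(ux)),np.sin(np.radians(ux))]);print(c)
go((c[0],c[1],.27),ux-90)
```

```text
t 9.2333 tcp [ 0.536 -0.236  0.19 ] phi 10.240363361518613 z [ 0.002 -0.    -1.   ] F [-0.698  1.573  6.589] w 0.037072549668359656 j [-0.502  0.296  1.712  0.001  1.132 -0.681]
8034 [[-0.03  -0.018  0.159]
 [ 0.032  0.014  0.167]] [0.026 0.029 0.03 ]
[0.5   0.102]
shift mm [338.3  24.7 -80.6] turn deg [ 0.13 -0.   25.84] rows>= 8.360540075373413
```

View pics/wrist8.png

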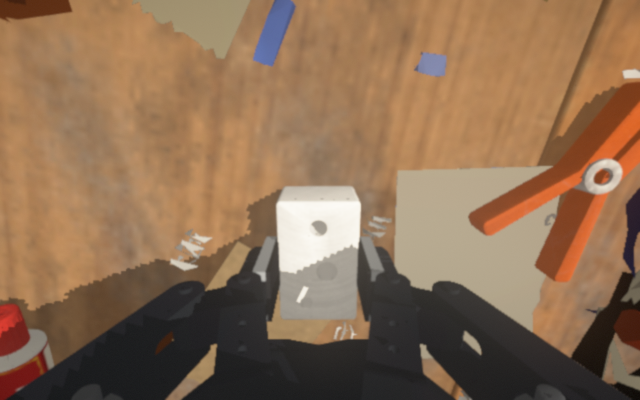

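{"method": "drive_tool", "body": {
  "moves": "30 0 0 -35 0 0 0;30 0 0 -70 0 0 0;30 30 2 -85 0 0 3;30 70 5 -85 0 0 8;30 110 8 -85 0 0 13;30 150 11 -85 0 0 18;30 190 14 -85 0 0 22;30 230 17 -85 0 0 26;30 270 20 -85 0 0 26;30 310 23 -81 0 0 26;30 338 25 -81 0 0 26;30 338 25 -81 0 0 26;30 338 25 -81 0 0 26;30 338 25 -81 0 0 26"
}}

```text
time: 10.45
tcp_pos: [0.5004, 0.1012, 0.2706]
tcp_rot: [0.797, 0.604, 0.001, 0.001]
force: [0.2, -0.3, -0.8]
gripper_width: 0.0371
```

Run:
```python
from h import *
status(); p,d,i=grab('wrist'); save('wrist9.png',p)
W=cloud(d,i); P,r,o=tool()
Q=W.reshape(-1,3); T=r.inv().apply(Q-P); m=(abs(T[:,0])<.05)&(abs(T[:,1]+.002)<.016)&(T[:,2]<.168)&(T[:,2]>.155)
t=T[m]; print(len(t),np.percentile(t,[0.5,99.5],axis=0))
for n,z0,z1 in [('plate',.018,.026),('lip/dock',.004,.016)]:
    m=(abs(T[:,0])<.10)&(abs(T[:,1])<.06)&(Q[:,2]>z0)&(Q[:,2]<z1); print(n,m.sum(),np.percentile(T[m],[1,99],axis=0),cv2.minAreaRect((Q[m][:,:2]*1000).astype(np.float32)))
```

```text
t 10.45 tcp [0.5   0.101 0.271] phi -15.721779434749559 z [ 0.002 -0.001 -1.   ] F [ 0.225 -0.279 -0.849] w 0.03708594840702833 j [ 0.099 -0.005  1.881 -0.001  1.263  0.374]
8088 [[-0.03  -0.018  0.159]
 [ 0.032  0.014  0.168]]
plate 1543 [[-0.099 -0.05   0.246]
 [ 0.041  0.023  0.252]] ((480.21600341796875, 76.34103393554688), (142.7750244140625, 74.75609588623047), 74.85140228271484)
lip/dock 8070 [[-0.033 -0.053  0.255]
 [ 0.072  0.046  0.266]] ((496.33819580078125, 95.43988037109375), (185.81109619140625, 100.76251983642578), 74.6576156616211)
```

View pics/wrist9.png

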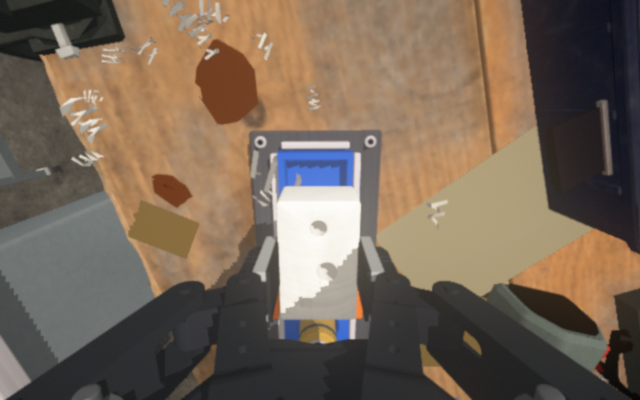

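Run:
```python
from h import *
status(); p,d,i=grab('wrist'); 
W=cloud(d,i); P,r,o=tool()
Q=W.reshape(-1,3); T=r.inv().apply(Q-P); C=p.reshape(-1,3).astype(int); blue=(C[:,2]>C[:,0]+50)
for a in range(20,76,4):
    s=(T[:,0]>a/1000)&(T[:,0]<a/1000+.004)&(abs(T[:,1])<.08)
    def rg(m): 
        y=T[m][:,1]*1000
        return (np.round(np.percentile(y,[2,98]),1),round(float(np.percentile(y,[2,98]).mean()),1)) if m.sum()>15 else None
    print(a,'plate blue',rg(s&blue&(Q[:,2]>.017)&(Q[:,2]<.027)),'floor',rg(s&blue&(Q[:,2]<.016)),'dock',rg(s&(Q[:,2]>.004)&(Q[:,2]<.009)))
s=blue&(abs(T[:,1])<.02)&(T[:,0]>.02)&(T[:,0]<.07); print(np.percentile(T[s&(Q[:,2]>.019)][:,0],[1,50,99]),np.percentile(T[s&(Q[:,2]<.015)][:,0],[1,50,99]))
```

```text
t 10.5 tcp [0.501 0.101 0.271] phi -15.78951717062734 z [ 0.003 -0.001 -1.   ] F [ 0.549 -0.182  0.417] w 0.03700763509371517 j [ 0.098 -0.005  1.881 -0.001  1.263  0.374]
20 plate blue (array([-30.3,  22.7]), -3.8) floor (array([-24.7,  17.6]), -3.5) dock (array([-50.1,  46. ]), -2.0)
24 plate blue (array([-30.7,  22.5]), -4.1) floor (array([-24.7,  17.9]), -3.4) dock (array([-49.1,  45.9]), -1.6)
28 plate blue (array([-30.7,  22.4]), -4.2) floor (array([-24.5,  17.5]), -3.5) dock (array([-53.3,  45.6]), -3.9)
32 plate blue (array([-30.5,  22.2]), -4.1) floor (array([-24.4,  24.4]), 0.0) dock (array([-53. ,  46.4]), -3.3)
36 plate blue (array([-29.7,  22.2]), -3.8) floor None dock (array([-53. ,  45.9]), -3.6)
40 plate blue (array([-28.8,  22. ]), -3.4) floor (array([-28.9,  21.6]), -3.7) dock (array([-52.6,  44.9]), -3.9)
44 plate blue None floor None dock (array([-52.6,  45.5]), -3.6)
48 plate blue None floor None dock (array([-52.1,  44.4]), -3.8)
52 plate blue None floor None dock (array([-50.5,  43.8]), -3.3)
56 plate blue None floor None dock None
60 plate blue None floor None dock None
64 plate blue None floor None dock None
68 plate blue None floor None dock (array([-10.6,  -3.3]), -6.9)
72 plate blue None floor None dock None
[0.021 0.038 0.042] [0.02  0.027 0.042]
```

{"method": "drive_tool", "body": {
  "moves": "30 0 -1.6 20 0 0 0;30 0 -1.6 40 0 0 0;30 0 -1.6 50 0 0 0;30 0 -1.6 56 0 0 0;30 0 -1.6 60 0 0 0;30 0 -1.6 63 0 0 0;30 0 -1.6 65 0 0 0;30 0 -1.6 66 0 0 0;30 0 -1.6 67 0 0 0;30 0 -1.6 67 0 0 0"
}}

```text
time: 11.38
tcp_pos: [0.5007, 0.1015, 0.2064]
tcp_rot: [0.798, 0.603, 0.003, 0.001]
force: [-4.4, 5.9, 11.5]
gripper_width: 0.0367
```

Run:
```python
from h import *
status(); p,d,i=grab('wrist'); save('wrist10.png',p)
```

```text
t 11.3833 tcp [0.501 0.102 0.206] phi -15.848623722941078 z [ 0.006  0.002 -1.   ] F [-4.383  5.937 11.533] w 0.03673881889748232 j [0.099 0.083 1.921 0.001 1.132 0.375]
```

View pics/wrist10.png

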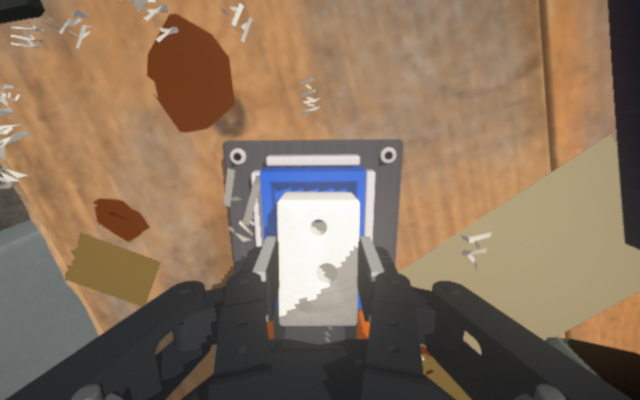

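```bash
python3 - <<'E'
from h import *
p,d,i=grab('wrist'); status()
W=cloud(d,i); P,r,o=tool()
Q=W.reshape(-1,3); T=r.inv().apply(Q-P); C=p.reshape(-1,3).astype(int); blue=(C[:,2]>C[:,0]+50)
def rg(m,k=1): 
    y=T[m][:,k]*1000
    return (np.round(np.percentile(y,[2,98]),1),round(float(np.percentile(y,[2,98]).mean()),1),m.sum()) if m.sum()>15 else None
top=(abs(T[:,1]+.002)<.025)&(abs(T[:,0])<.04)&(C.min(1)>120)&(T[:,2]>.155)&(T[:,2]<.172)
print('block x',rg(top,0),'z',np.percentile(Q[top][:,2],[5,50,95]))
for x in (-25,-15,10,15,20,25,28): print(x,'block y',rg(top&(abs(T[:,0]-x/1000)<.002)))
for a in range(20,44,3):
    s=(T[:,0]>a/1000)&(T[:,0]<a/1000+.003)&(abs(T[:,1])<.08)
    print(a,'plate blue',rg(s&blue&(Q[:,2]>.019)&(Q[:,2]<.027)),'dock',rg(s&(Q[:,2]>.004)&(Q[:,2]<.009)))
s=blue&(abs(T[:,1]+.002)<.012)&(T[:,0]>.02)&(T[:,0]<.07); print(rg(s&(Q[:,2]>.020),0),rg(s&(Q[:,2]<.017),0))
# z map in strip along x at far end
for a in range(26,50): 
    m=(abs(T[:,0]*1000-a)<.5)&(abs(T[:,1]+.002)<.008); print(a,m.sum(),np.round(np.median(Q[m][:,2])*1000,1) if m.sum() else None,end='; ')
f=np.load('f_wrist1.npz');W=f['W'];s=W[0:80,285:370];c=f['p'][0:80,285:370]
print()
print(np.round(W[5:60:5,295:365:6,2]*1000,0))
E
python3 - <<'E'
import cv2
p=cv2.imread('pics/wrist10.png')[140:345,220:410]
cv2.imwrite('pics/w10z.png',cv2.resize(p,None,fx=2.9,fy=2.9,interpolation=cv2.INTER_CUBIC))
E
```

```text
t 11.4833 tcp [0.501 0.102 0.206] phi -15.847935169147819 z [ 0.006  0.002 -1.   ] F [-3.539  5.768 11.381] w 0.0367739153678403 j [0.099 0.083 1.921 0.001 1.132 0.375]
block x (array([-29.4,  29.9]), 0.3, np.int64(10242)) z [0.042 0.046 0.05 ]
-25 block y (array([-19.4,  16.6]), -1.4, np.int64(697))
-15 block y (array([-19.7,  16.9]), -1.4, np.int64(639))
10 block y (array([-25.7,  22.3]), -1.7, np.int64(922))
15 block y (array([-19.7,  16.8]), -1.5, np.int64(676))
20 block y (array([-19.6,  16.8]), -1.4, np.int64(598))
25 block y (array([-19.5,  16.7]), -1.4, np.int64(705))
28 block y (array([-19.4,  16.4]), -1.5, np.int64(829))
20 plate blue (array([-30.6,  22.5]), -4.0, np.int64(87)) dock (array([-49.9,  45.2]), -2.3, np.int64(196))
23 plate blue (array([-30.9,  22.8]), -4.0, np.int64(101)) dock (array([-49.9,  45.4]), -2.3, np.int64(232))
26 plate blue (array([-30.8,  22.7]), -4.0, np.int64(120)) dock (array([-49.6,  45.3]), -2.1, np.int64(236))
29 plate blue (array([-30.6,  22.6]), -4.0, np.int64(126)) dock (array([-48.8,  45. ]), -1.9, np.int64(220))
32 plate blue (array([-30.
[... 606 characters left out ...]
0 22.7; 39 69 22.7; 40 195 15.3; 41 0 None; 42 56 14.4; 43 51 14.8; 44 63 14.9; 45 51 14.6; 46 113 12.6; 47 54 6.9; 48 57 6.7; 49 59 6.8; 
[[19. 23. 13. 14. 10. 12. 15. 14. 13. 23. 16.  7.]
 [20. 22. 12. 21. 11. 14. 13. 14. 13. 23. 14.  8.]
 [20. 23. 12. 23. 12. 14. 12. 12. 13. 23. 14.  6.]
 [ 7. 24. 12. 21. 13. 12. 12. 12. 12. 21. 15.  6.]
 [ 8.  7. 12. 14. 14. 13. 12. 13. 13. 23. 15.  7.]
 [ 7.  6. 21. 13. 14. 14. 14. 12. 13. 24. 17.  8.]
 [ 6.  8. 22. 14. 13. 13. 13. 14. 12. 23. 16.  7.]
 [ 7.  7. 13. 13. 13. 13. 14. 13. 13. 24. 15.  8.]
 [ 6.  7. 12. 12. 12. 12. 13. 13. 14. 23. 14.  8.]
 [ 8.  8. 14. 14. 13. 12. 14. 14. 13. 23. 14.  7.]
 [ 6.  6. 13. 12. 12. 13. 13. 13. 13. 23. 13.  9.]]
```

View pics/w10z.png

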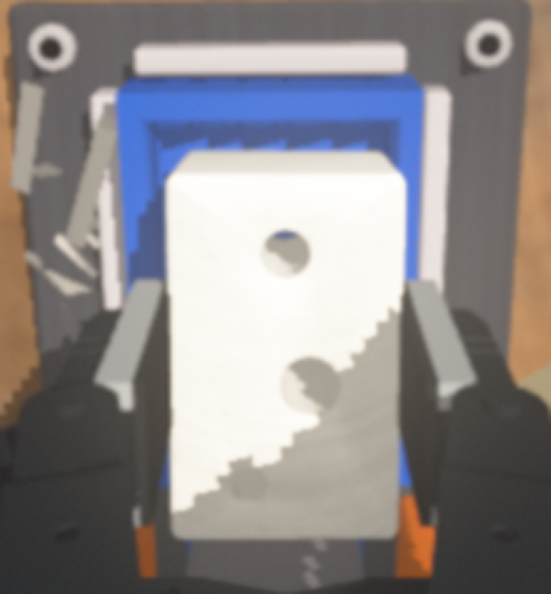

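Run:
```python
from h import *
f=np.load('f_wrist4.npz');W=f['W'];p=f['p']
print(np.round(W[10:66:4,270:366:6,2]*1000,0))
c=p[0:130,230:400,::-1]; z=np.clip(W[0:130,230:400,2]*1000,0,30)/30*255
z=cv2.applyColorMap(np.nan_to_num(z).astype(np.uint8),cv2.COLORMAP_JET)
cv2.imwrite('pics/w4z.png',cv2.resize(np.hstack([c,z]),None,fx=2.3,fy=2.3,interpolation=cv2.INTER_NEAREST))
```

```text
[[16. 23. 21. 13. 14. 14. 13. 14. 13. 13. 14. 12. 14. 12. 22. 22.]
 [14. 24. 21. 12. 12. 13. 12. 12. 13. 11. 13. 13. 13. 13. 23. 23.]
 [15. 22. 22. 14. 22. 23. 15. 13. 12. 12. 12. 14. 14. 14. 21. 23.]
 [15. 23. 22. 13. 22. 11. 13. 13. 13. 14. 13. 12. 13. 13. 22. 22.]
 [15. 22. 21. 14. 21. 13. 13. 13. 12. 13. 12. 14. 13. 14. 24. 22.]
 [14. 25. 22. 13. 23. 12. 13. 14. 14. 12. 14. 13. 13. 13. 23. 23.]
 [16. 22. 23. 14. 22. 13. 13. 14. 12. 14. 13. 14. 12. 12. 20. 23.]
 [14. 22. 23. 21. 21. 14. 12. 12. 14. 13. 13. 12. 13. 12. 23. 24.]
 [14. 23. 23. 21. 14. 14. 13. 12. 13. 13. 14. 13. 13. 12. 24. 23.]
 [14. 22. 23. 20. 14. 13. 13. 13. 14. 13. 12. 13. 13. 12. 23. 23.]
 [15. 24. 22. 21. 13. 12. 12. 14. 13. 13. 13. 12. 13. 13. 22. 23.]
 [15. 22. 24. 20. 14. 12. 12. 13. 14. 13. 13. 13. 12. 12. 23. 12.]
 [15. 22. 23. 12. 13. 13. 12. 12. 13. 12. 12. 12. 13. 14. 23. 13.]
 [15. 24. 23. 11. 13. 13. 12. 13. 13. 14. 13. 12. 13. 12. 23. 12.]]
```

View pics/w4z.png

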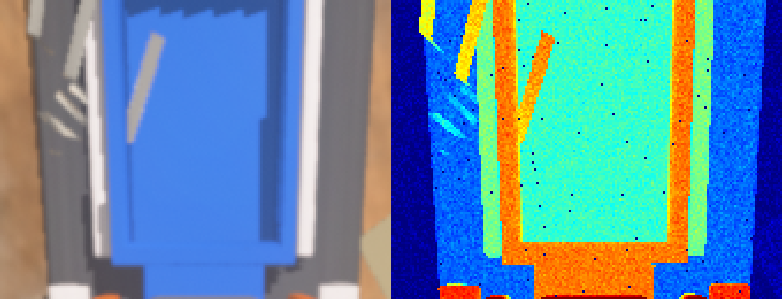

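Run:
```python
from h import *
P,r,o=tool()
go(P,-15.6)
```

```text
shift mm [0. 0. 0.] turn deg [ 0.31 -0.19 -0.25] rows>= 0.06106529938833553
```

{"method": "drive_tool", "body": {
  "moves": "30 0 -1 -1 0.3 -0.2 -0.2;30 0 -2.5 -1 0.3 -0.2 -0.2;30 0 -2.5 -1 0.3 -0.2 -0.2;30 0 -2.5 0 0.3 -0.2 -0.2;30 0 -2.5 1 0.3 -0.2 -0.2;30 0 -2.5 2 0.3 -0.2 -0.2;30 0 -2.5 3 0.3 -0.2 -0.2;30 0 -2.5 3 0.3 -0.2 -0.2"
}}

```text
time: 12.15
tcp_pos: [0.4989, 0.1028, 0.2052]
tcp_rot: [0.797, 0.604, 0.001, 0.0]
force: [-6.4, 4.1, 17.8]
gripper_width: 0.0369
```

```bash
cat > chk.py <<'E'
from h import *
def chk(name):
    p,d,i=grab('wrist'); status(); save(name,p)
    W=cloud(d,i); P,r,o=tool()
    Q=W.reshape(-1,3); T=r.inv().apply(Q-P); C=p.reshape(-1,3).astype(int); blue=(C[:,2]>C[:,0]+50)
    def rg(m,k=1):
        y=T[m][:,k]*1000
        return (np.round(np.percentile(y,[2,98]),1),round(float(np.percentile(y,[2,98]).mean()),1),m.sum()) if m.sum()>15 else None
    top=(abs(T[:,1]+.002)<.025)&(abs(T[:,0])<.04)&(C.min(1)>120)&(Q[:,2]>.036)&(Q[:,2]<.055)
    print('block x',rg(top,0),'z',np.percentile(Q[top][:,2],[5,50,95]),'y',rg(top&(T[:,0]>.02)),rg(top&(T[:,0]<-.015)))
    for a in (23,29,35,38):
        s=(T[:,0]>a/1000)&(T[:,0]<a/1000+.003)&(abs(T[:,1])<.08)
        print(a,'plate blue',rg(s&blue&(Q[:,2]>.019)&(Q[:,2]<.027)))
    s=blue&(abs(T[:,1]+.002)<.012)&(T[:,0]>.02)&(T[:,0]<.07); print('rim x',rg(s&(Q[:,2]>.020),0))
E
python3 -c "
from chk import *
chk('wrist11.png')"
```

```text
t 12.2 tcp [0.499 0.103 0.205] phi -15.656545737240265 z [ 0.001  0.001 -1.   ] F [-5.637  3.861 16.282] w 0.03702551091442125 j [0.102 0.083 1.923 0.001 1.134 0.375]
block x (array([-29.2,  29.6]), 0.2, np.int64(10294)) z [0.04  0.045 0.05 ] y (array([-19.5,  16.7]), -1.4, np.int64(1897)) (array([-19.7,  16.6]), -1.5, np.int64(2484))
23 plate blue (array([-27.7,  25.7]), -1.0, np.int64(118))
29 plate blue (array([-27.9,  25.4]), -1.2, np.int64(128))
35 plate blue (array([-27. ,  24.7]), -1.2, np.int64(627))
38 plate blue (array([-26.5,  24.7]), -0.9, np.int64(428))
rim x (array([33.3, 39.4]), 36.4, np.int64(595))
```

View pics/wrist11.png

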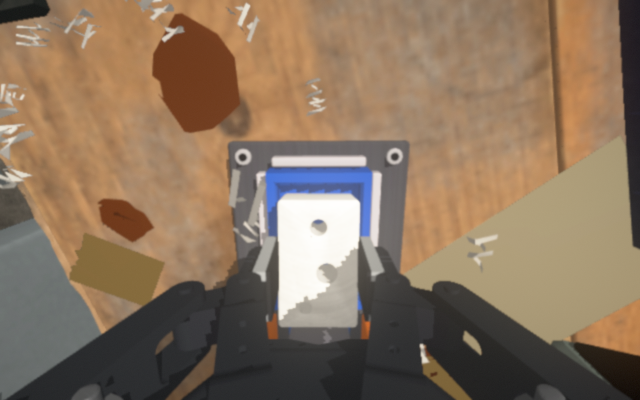

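{"method": "drive_tool", "body": {
  "moves": "30 0 0 -10 0 0 0;30 0 0 -40 0 0 0;30 0 0 -70 0 0 0;30 -40 0 -80 0 0 0;30 -80 0 -80 0 0 0;30 -80 0 -80 0 0 0;30 -80 0 -80 0 0 0"
}}

```text
time: 12.78
tcp_pos: [0.4768, 0.0238, 0.2853]
tcp_rot: [0.798, 0.603, 0.001, 0.0]
force: [0.5, 0.9, -1.2]
gripper_width: 0.0368
```

Run:
```python
from h import *
status()
p,d,i=grab('wrist'); save('wrist12.png',p); W=cloud(d,i); np.savez('f_wrist12.npz',p=p,d=d,W=W)
```

```text
t 12.7833 tcp [0.477 0.024 0.285] phi -15.86364974866809 z [ 0.002  0.001 -1.   ] F [ 0.46   0.939 -1.218] w 0.0368112852085901 j [-0.058 -0.114  1.957  0.001  1.297  0.219]
```

View pics/wrist12.png

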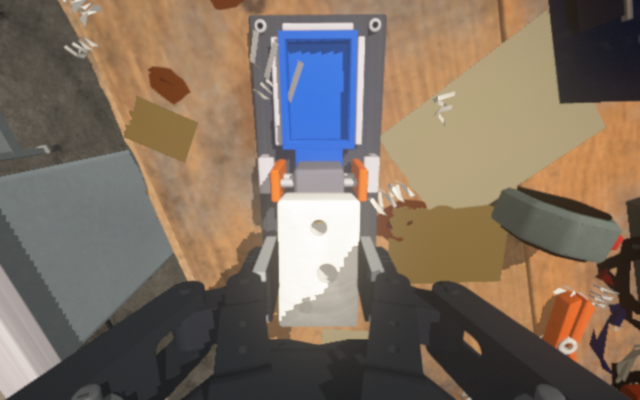

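Run:
```python
from h import *
f=np.load('f_wrist12.npz');W=f['W'];p=f['p']
# to cassette frame (approx, wrist-raw)
a=np.radians(74.4); ux=np.array([np.cos(a),np.sin(a)]);uy=np.array([-np.sin(a),np.cos(a)]); o=np.array([.4823,.0449])
X=(W[...,:2]-o)@ux*1000;Y=(W[...,:2]-o)@uy*1000;Z=W[...,2]*1000
C=p.astype(int); gray=(abs(C[...,2]-C[...,0])<40)
m=gray&(X>28)&(X<92)&(abs(Y)<20)&(Z>10)
print(m.sum()); v,u=np.nonzero(m); print(u.min(),u.max(),v.min(),v.max())
q=np.stack([X[m],Y[m],Z[m]],1); print(np.percentile(q,[0,5,50,95,100],axis=0))
for x in range(50,92,4):
    k=q[abs(q[:,0]-x)<2]; print(x,len(k),k.mean(0) if len(k) else '', k[:,1].min() if len(k) else '',k[:,1].max() if len(k) else '')
c=p[10:170,230:400,::-1]; z=np.clip(Z[10:170,230:400],0,30)/30*255
z=cv2.applyColorMap(np.nan_to_num(z).astype(np.uint8),cv2.COLORMAP_JET)
cv2.imwrite('pics/w12z.png',cv2.resize(np.hstack([c,z]),None,fx=2.3,fy=2.3,interpolation=cv2.INTER_NEAREST))
f=np.load('f_wrist4.npz');W=f['W'];p=f['p']
X=(W[...,:2]-o)@ux*1000;Y=(W[...,:2]-o)@uy*1000;Z=W[...,2]*1000
C=p.astype(int); gray=(abs(C[...,2]-C[...,0])<40)
m=gray&(X>28)&(X<92)&(abs(Y)<20)&(Z>10); q=np.stack([X[m],Y[m],Z[m]],1); print('before');print(np.percentile(q,[0,5,50,95,100],axis=0))
```

```text
151
291 302 62 98
[[56.029 11.048 13.612]
 [59.444 11.838 20.069]
 [70.11  15.59  21.719]
 [78.844 19.461 23.365]
 [80.951 19.648 24.288]]
50 0   
54 0   
58 9 [58.067 19.287 20.491] 18.764683782265866 19.647802598582093
62 21 [61.938 18.454 20.91 ] 17.104858352118455 19.524239315382324
66 28 [65.777 17.361 21.071] 15.573311090907962 19.314156105704438
70 32 [69.891 15.804 21.881] 13.976269523677788 17.664869954933
74 32 [74.023 14.172 22.337] 11.834597216279805 16.20446827696604
78 27 [77.835 12.788 22.448] 11.04784554927567 14.660816383060826
82 2 [80.476 12.341 17.152] 12.158320012120441 12.524479606419034
86 0   
90 0   
before
[[55.746 11.115 19.364]
 [59.271 12.41  20.087]
 [69.428 15.914 21.675]
 [78.23  19.435 23.298]
 [79.884 19.973 24.241]]
```

View pics/w12z.png

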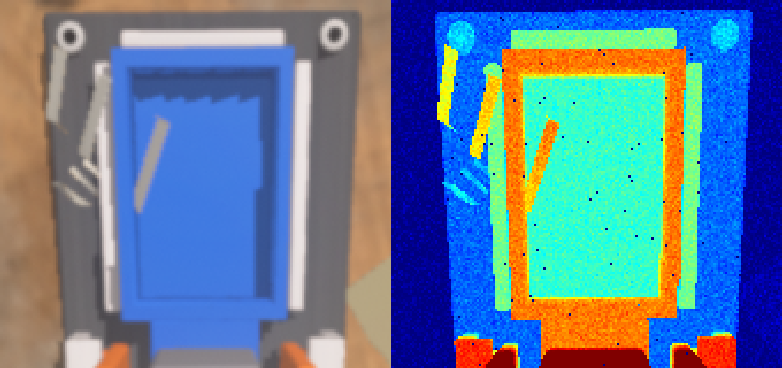

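Run:
```python
from h import *
f=np.load('f_wrist12.npz');W=f['W'];p=f['p']
P,r,o=tool(); T=r.inv().apply((W-P).reshape(-1,3))*1000; C=p.reshape(-1,3).astype(int)
m=(abs(T[:,0])<26)&(abs(T[:,1]+1.5)<15)&(T[:,2]>150)&(T[:,2]<175)
q=T[m]; A=np.c_[q[:,0],q[:,1],np.ones(len(q))]
for k in range(4):
    c,*_=np.linalg.lstsq(A,q[:,2],rcond=None); e=q[:,2]-A@c; g=abs(e)<2.5; A=A[g];q=q[g]
print('top plane z=%.3f x + %.3f y + %.2f'%tuple(c),len(q),e.std())
```

```text
top plane z=0.144 x + 0.004 y + 159.95 6271 0.627538305386239
```

```bash
cat >> h.py <<'E'
def gor(pos,rot):
    p,r,o=tool()
    s=r.inv().apply(np.array(pos)-p)*1000; t=(r.inv()*rot).as_rotvec(degrees=True)
    print('shift mm',np.round(s,1),'turn deg',np.round(t,2))
E
python3 - <<'E'
from h import *
gor((.4933,.0801,.27),down(-15.6)*R.from_rotvec([0,8.2,0],degrees=True))
E
```

```text
shift mm [57.5  0.6 15.2] turn deg [ 0.07  8.11 -0.19]
```

{"method": "drive_tool", "body": {
  "moves": "30 20 0 5 0 3 0;30 40 0 10 0 6 0;30 57 0.6 15 0 8.1 0;30 57 0.6 15 0 8.1 0;30 57 0.6 15 0 8.1 0"
}}

```text
time: 13.25
tcp_pos: [0.4928, 0.0808, 0.2693]
tcp_rot: [0.795, 0.603, 0.056, -0.043]
force: [-0.3, -0.2, -1.3]
gripper_width: 0.037
```

```bash
cat >> chk.py <<'E'
PHI=-15.6
def plane(name=None):
    p,d,i=grab('wrist'); status()
    if name: save(name,p)
    W=cloud(d,i); P,r,o=tool(); T=r.inv().apply((W-P).reshape(-1,3))*1000; L=down(PHI).inv().apply((W-P).reshape(-1,3))*1000
    C=p.reshape(-1,3).astype(int); blue=(C[:,2]>C[:,0]+50)
    m=(abs(T[:,0])<26)&(abs(T[:,1]+1.5)<15)&(T[:,2]>148)&(T[:,2]<175)
    q=L[m]
    for k in range(5):
        A=np.c_[q[:,0],q[:,1],np.ones(len(q))]; c,*_=np.linalg.lstsq(A,q[:,2],rcond=None); e=q[:,2]-A@c; g=abs(e)<2.5; q=q[g]
    print('top plane level frame: %.3f x + %.3f y + %.2f'%tuple(c),len(q),'x range',np.percentile(q[:,0],[1,99]),'top world z',P[2]*1000-np.median(q[:,2]))
    b=(abs(L[:,0]-20)<150)&(abs(L[:,1])<150)&(abs(P[2]*1000-L[:,2])<3); A=np.c_[L[b][:,0],L[b][:,1],np.ones(b.sum())]; print('bench slope',np.linalg.lstsq(A,L[b][:,2],rcond=None)[0],P[2]*1000)
    return p,W,L,T,blue,P
E
python3 - <<'E'
from chk import *
p,W,L,T,blue,P=plane('wrist13.png')
h=P[2]*1000-L[:,2]; m=blue&(h>19)&(h<26)&(abs(L[:,1])<40)
for x in (40,46,50,54,58): 
    k=m&(abs(L[:,0]-x)<2); 
    if k.sum()>15: print(x,np.percentile(L[k][:,1],[2,98]))
k=m&(abs(L[:,1]+2)<12)&(L[:,0]>30); print(np.percentile(L[k][:,0],[2,98]))
tp=(abs(T[:,0])<40)&(abs(T[:,1]+1.5)<25)&(T[:,2]>148)&(T[:,2]<170)&(p.reshape(-1,3).min(1)>120)
print('block L x',np.percentile(L[tp][:,0],[1,99]))
E
```

```text
t 13.3 tcp [0.493 0.08  0.27 ] phi -15.689208857055634 z [ 0.038  0.136 -0.99 ] F [ 0.144 -1.108 -0.762] w 0.036596970836198305 j [ 0.006 -0.061  1.941  0.145  1.225  0.233]
top plane level frame: 0.001 x + 0.007 y + 158.70 6254 x range [-3.089 48.467] top world z 110.93328542125076
bench slope [  0.001  -0.001 268.975] 269.6356857643921
46 [-27.489  25.431]
50 [-27.5    25.237]
54 [-27.431  25.171]
58 [-27.279  24.387]
[56.733 62.811]
block L x [-7.369 53.792]
```

View pics/wrist13.png

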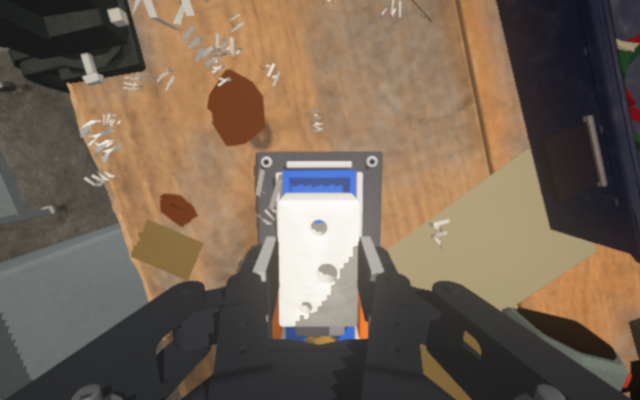

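{"method": "drive_tool", "body": {
  "moves": "30 -3 0.4 20 0 0 0;30 -6 0.4 40 0 0 0;30 -7.1 0.4 50 0 0 0;30 -8 0.4 56 0 0 0;30 -8.6 0.4 60 0 0 0;30 -9.1 0.4 63 0 0 0;30 -9.4 0.4 65 0 0 0;30 -9.5 0.4 66.5 0 0 0;30 -9.7 0.4 67.5 0 0 0;30 -9.7 0.4 67.5 0 0 0"
}}

```text
time: 14.13
tcp_pos: [0.4934, 0.0801, 0.2017]
tcp_rot: [0.795, 0.602, 0.057, -0.043]
force: [-0.2, -0.3, -1.8]
gripper_width: 0.0367
```

Run:
```python
from chk import *
plane('wrist14.png')
```

```text
t 14.1833 tcp [0.493 0.08  0.202] phi -15.690231465989982 z [ 0.038  0.136 -0.99 ] F [-0.314  0.127 -1.528] w 0.03691292568851288 j [0.006 0.039 1.98  0.154 1.087 0.21 ]
top plane level frame: 0.001 x + 0.005 y + 158.42 6252 x range [-3.153 48.409] top world z 43.37455876839053
bench slope [  0.001  -0.001 201.118] 201.78550449909451
```

View pics/wrist14.png

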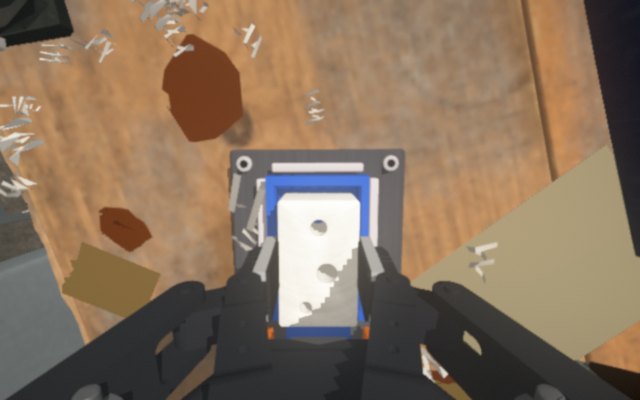

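Block level, no contact force, inside the pocket, about 2.5 mm above the floor. I lower the rest and release.

{"method": "drive_tool", "body": {
  "moves": "30 -0.1 0 1 0 0 0;30 -0.3 0 2 0 0 0;30 -0.4 0 2.5 0 0 0;30 -0.4 0 2.8 0 0 0;30 -0.4 0 2.8 0 0 0"
}}

```text
time: 14.6
tcp_pos: [0.4935, 0.0801, 0.1992]
tcp_rot: [0.795, 0.602, 0.057, -0.043]
force: [-2.6, -0.7, 3.5]
gripper_width: 0.0369
```

{"method": "drive_tool", "body": {
  "moves": "60 0 0 0 0 0 0;75 0 0 0 0 0 0;75 0 0 0 0 0 0;75 0 0 0 0 0 0;75 1 0 -7 0 0 0;100 5 0 -35 0 0 0;100 11 0 -75 0 0 0;100 11 0 -75 0 -4 0;100 -5 0 -78 0 -8.2 0;100 -25 0 -78 0 -8.2 0;100 -25 0 -78 0 -8.2 0"
}}

```text
time: 15.52
tcp_pos: [0.4834, 0.0442, 0.2734]
tcp_rot: [0.797, 0.604, -0.001, 0.001]
force: [-1.2, 0.7, -0.3]
gripper_width: 0.0854
```

Run:
```python
from h import *
p,d,i=grab('wrist'); save('wrist15.png',p); status(); W=cloud(d,i); np.savez('f_wrist15.npz',p=p,d=d,W=W)
Z=W[...,2]; C=p.astype(int)
P,r,o=tool(); T=r.inv().apply((W-P).reshape(-1,3)).reshape(W.shape)
def rect(n,m):
    q=W[m]; A=np.c_[q[:,0],q[:,1],np.ones(len(q))]; c=np.linalg.lstsq(A-[.48,.05,0],q[:,2],rcond=None)[0]
    print(n,m.sum(),np.median(q[:,2]),'slope',c[:2],cv2.minAreaRect((q[:,:2]*1000).astype(np.float32)))
reg=(abs(W[...,0]-.49)<.09)&(abs(W[...,1]-.05)<.13)&(T[...,2]>.18)
rect('block',reg&(Z>.034)&(Z<.046)&(W[...,1]>.06)&(C.min(-1)>100))
rect('tower',reg&(Z>.052)&(Z<.065))
rect('bush',reg&(Z>.042)&(Z<.05)&(W[...,1]<.02))
```

```text
t 15.5667 tcp [0.484 0.045 0.273] phi -15.757555890685833 z [ 0.    -0.001 -1.   ] F [0.387 0.573 0.396] w 0.08562355625390976 j [-0.012 -0.076  1.945 -0.002  1.272  0.263]
block 5522 0.04074883593552482 slope [0.002 0.002] ((493.700927734375, 92.71858978271484), (87.11955261230469, 46.45905303955078), 64.81108856201172)
tower 2386 0.0567182049030706 slope [-0.012 -0.047] ((482.05279541015625, 45.37079620361328), (22.19565200805664, 65.14247131347656), 75.10979461669922)
bush 1281 0.046877221350790754 slope [-0.008 -0.05 ] ((470.5875244140625, 0.19901466369628906), (29.224416732788086, 29.79140281677246), 18.428903579711914)
```

View pics/wrist15.png

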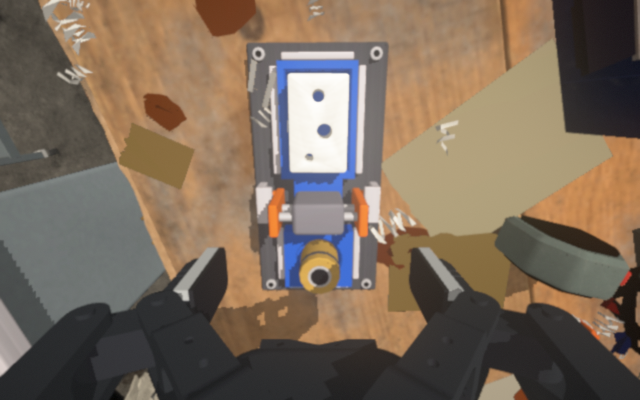

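{"method": "drive_tool", "body": {
  "moves": "100 -0.5 0 25 0 0 -0.2;100 -0.5 0 50 0 0 -0.2;100 -0.5 0 65 0 0 -0.2;100 -0.5 0 74 0 0 -0.2;100 -0.5 0 74 0 0 -0.2;100 -0.5 0 74 0 0 -0.2"
}}

```text
time: 16.07
tcp_pos: [0.4835, 0.0447, 0.1995]
tcp_rot: [0.796, 0.605, -0.0, 0.0]
force: [0.5, -0.3, 0.8]
gripper_width: 0.0854
```

Run:
```python
from h import *
p,d,i=grab('wrist'); save('wrist16.png',p); status(); W=cloud(d,i)
P,r,o=tool(); T=r.inv().apply((W-P).reshape(-1,3)).reshape(W.shape)*1000;Z=W[...,2]*1000;C=p.astype(int)
org=(C[...,0]>C[...,2]+80)&(abs(T[...,0])<30)&(abs(T[...,1])<40)&(Z>50)&(Z<65)
for s in(-1,1):
    q=T[org&(T[...,1]*s>15)]; print(s,len(q),np.percentile(q,[2,98],axis=0))
g=(abs(T[...,0])<20)&(abs(T[...,1])<24)&(Z>54)&(Z<62)&~org; print(np.percentile(T[g],[2,98],axis=0))
f=(abs(T[...,1])>36)&(abs(T[...,1])<70)&(abs(T[...,0])<20)&(T[...,2]>120)&(T[...,2]<175)
for s in(-1,1):
    q=T[f&(T[...,1]*s>0)]; print('finger',s,len(q),np.percentile(q,[1,99],axis=0))
```

```text
t 16.1167 tcp [0.484 0.045 0.2  ] phi -15.555982888037356 z [ 0.001 -0.001 -1.   ] F [0.523 0.944 0.004] w 0.08508138909597114 j [-0.013  0.03   1.989 -0.001  1.121  0.259]
-1 920 [[-10.053 -33.561 140.481]
 [ 10.54  -28.017 149.581]]
1 894 [[ -9.571  24.056 140.47 ]
 [ 10.725  29.586 149.588]]
[[-10.125 -17.926 142.435]
 [ 10.598  14.027 145.83 ]]
finger -1 3184 [[-11.185 -57.754 121.193]
 [ 12.02  -38.083 174.945]]
finger 1 3077 [[-11.003  36.881 121.453]
 [ 11.762  53.796 174.923]]
```

View pics/wrist16.png

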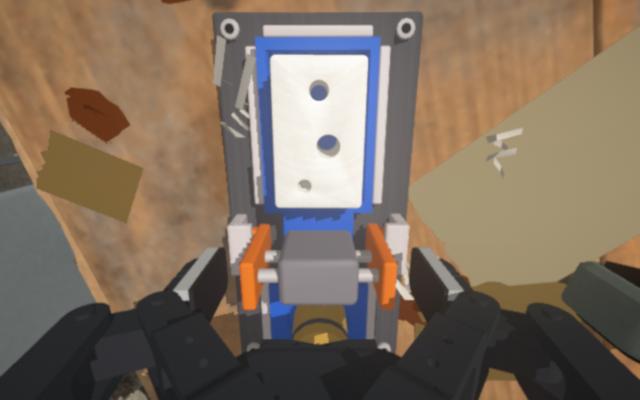

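{"method": "drive_tool", "body": {
  "moves": "60 0 0 0 0 0 0;55 0 0 0 0 0 0;50 0 0 0 0 0 0;45 0 0 0 0 0 0;45 0 0 0 0 0 0;45 0 0 0 0 0 0;45 0 0 0 0 0 0;45 0 0 0 0 0 0",
  "newtons": 80
}}

```text
time: 16.78
tcp_pos: [0.4847, 0.0448, 0.2034]
tcp_rot: [0.796, 0.605, 0.001, 0.001]
force: [-13.7, 1.1, 27.5]
gripper_width: 0.044
```

Run:
```python
from h import *
p,d,i=grab('wrist'); save('wrist17.png',p); status()
```

```text
t 16.8333 tcp [0.485 0.045 0.203] phi -15.543909867265752 z [ 0.002 -0.001 -1.   ] F [-13.301   0.633  27.451] w 0.04421975376079521 j [-0.013  0.026  1.986 -0.001  1.126  0.259]
```

View pics/wrist17.png

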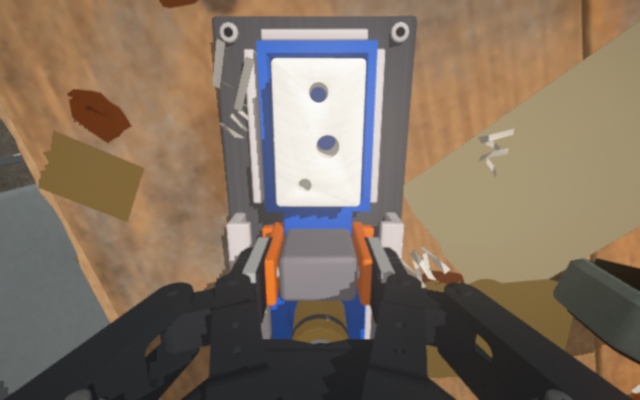

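```bash
python3 - <<'E'
from h import *
p,d,i=grab('wrist'); status(); W=cloud(d,i)
P,r,o=tool(); T=r.inv().apply((W-P).reshape(-1,3)).reshape(W.shape)*1000;Z=W[...,2]*1000;C=p.astype(int)
org=(C[...,0]>C[...,2]+80)&(abs(T[...,0])<30)&(abs(T[...,1])<40)&(Z>50)&(Z<65)
for s in(-1,1):
    q=T[org&(T[...,1]*s>10)]; print(s,len(q),np.percentile(q,[2,50,98],axis=0))
    q=T[(T[...,1]*s>10)&(abs(T[...,1])<60)&(abs(T[...,0])<15)&(T[...,2]>115)&(T[...,2]<175)&(C.min(-1)>130)]; print('finger',len(q),np.percentile(q,[2,50,98],axis=0))
g=(abs(T[...,0])<20)&(abs(T[...,1])<24)&(Z>54)&(Z<62)&~org; print(np.percentile(T[g],[2,98],axis=0))
E
python3 - <<'E'
import cv2
p=cv2.imread('pics/wrist17.png')[200:340,220:420]
cv2.imwrite('pics/w17z.png',cv2.resize(p,None,fx=4,fy=4,interpolation=cv2.INTER_CUBIC))
E
```

```text
t 16.8833 tcp [0.485 0.045 0.203] phi -15.538981249721685 z [ 0.002 -0.001 -1.   ] F [-12.773   0.772  27.421] w 0.044389125551605325 j [-0.013  0.026  1.986 -0.001  1.126  0.259]
-1 609 [[-10.191 -23.491 143.643]
 [  1.353 -21.165 144.991]
 [ 10.45  -19.64  152.615]]
finger 1012 [[ -8.029 -29.461 132.814]
 [  7.936 -15.231 146.536]
 [ 11.437 -10.187 163.169]]
1 554 [[ -9.547  17.049 143.609]
 [  2.428  18.564 145.067]
 [ 10.589  20.731 152.468]]
finger 661 [[ -2.304  10.207 134.651]
 [ 10.495  23.31  146.975]
 [ 11.514  27.545 163.76 ]]
[[-10.393 -23.374 142.848]
 [ 10.625  21.167 148.954]]
```

View pics/w17z.png

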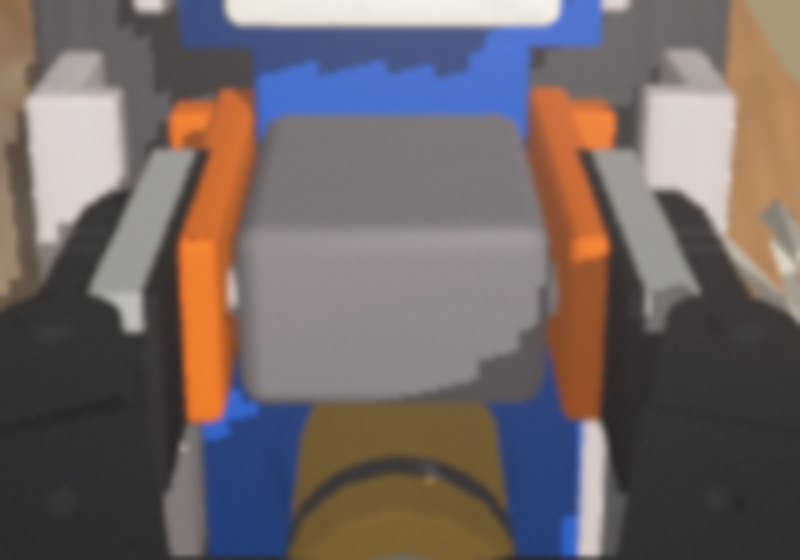

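{"method": "drive_tool", "body": {
  "moves": "45 0 0 0 0 0 0;45 0 0 0 0 0 0;45 0 0 0 0 0 0;45 0 0 0 0 0 0",
  "newtons": 45
}}

```text
time: 17.22
tcp_pos: [0.4847, 0.0448, 0.2035]
tcp_rot: [0.796, 0.605, 0.001, 0.001]
force: [-3.8, -0.0, 5.9]
gripper_width: 0.0443
```

{"method": "drive_tool", "body": {
  "moves": "45 0 0 -1 0 0 0;45 0 0 -2 0 0 0;45 0 0 -4 0 0 0;45 0 0 -6 0 0 0;45 0 0 -8 0 0 0;45 0 0 -10 0 0 0;45 0 0 -12 0 0 0;45 0 0 -12 0 0 0"
}}

```text
time: 17.88
tcp_pos: [0.4849, 0.0448, 0.2161]
tcp_rot: [0.796, 0.605, 0.001, 0.001]
force: [-0.5, 0.5, -4.7]
gripper_width: 0.044
```

```bash
cat > lv.py <<'E'
from h import *
def lv(name):
    p,d,i=grab('wrist'); save(name,p); status(); W=cloud(d,i)
    P,r,o=tool(); L=down(-15.55).inv().apply((W-P).reshape(-1,3)).reshape(W.shape)*1000; L[...,2]=P[2]*1000-L[...,2]; C=p.astype(int)
    wt=C.min(-1)>140
    m=wt&(L[...,0]>30)&(L[...,0]<90)&(abs(L[...,1]+2)<18)
    z0=np.median(L[m][:,2]); m&=abs(L[...,2]-z0)<8; q=L[m]
    for k in range(4):
        A=np.c_[q[:,0]-60,q[:,1],np.ones(len(q))]; c=np.linalg.lstsq(A,q[:,2],rcond=None)[0]; e=q[:,2]-A@c; q=q[abs(e)<2.5]
    print('block top: slope x %.3f y %.3f height %.1f mm'%tuple(c),len(q))
    bl=(C[...,2]>C[...,0]+60)&(L[...,0]>10)&(L[...,0]<110)&(abs(L[...,1]+2)<32); q=L[bl]; print('blue z pct',np.percentile(q[:,2],[5,25,50,75,95]))
E
python3 -c "
from lv import *
lv('wrist18.png')"
```

```text
t 17.9333 tcp [0.485 0.045 0.216] phi -15.54306124739509 z [ 0.003 -0.001 -1.   ] F [-0.308 -1.246 -5.451] w 0.04460505491470956 j [-0.013  0.006  1.98  -0.001  1.152  0.259]
block top: slope x 0.000 y 0.003 height 53.2 mm 11093
blue z pct [33.939 34.683 35.181 35.625 36.326]
```

View pics/wrist18.png

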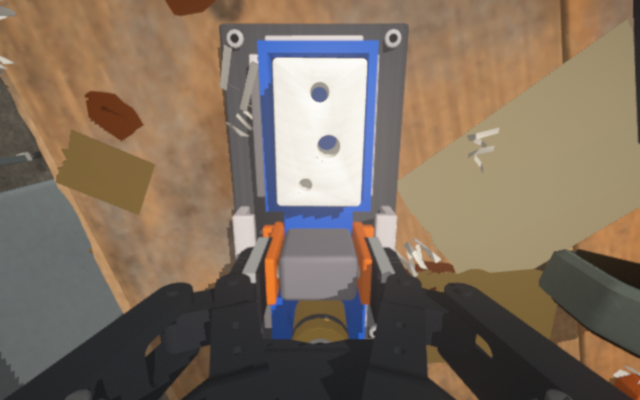

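{"method": "drive_tool", "body": {
  "moves": "45 0 0 -4 0 0 0;45 0 0 -10 0 0 0;45 0 0 -18 0 0 0;45 0 0 -26 0 0 0;45 0 0 -34 0 0 0;45 0 0 -42 0 0 0;45 0 0 -50 0 0 0;45 0 0 -58 0 0 0;45 0 0 -66 0 0 0;45 0 0 -73 0 0 0;45 0 0 -79 0 0 0;45 0 0 -84 0 0 0;45 0 0 -87 0 0 0;45 0 0 -87 0 0 0;45 0 0 -87 0 0 0;45 0 0 -87 0 0 0"
}}

```text
time: 19.27
tcp_pos: [0.4844, 0.0449, 0.3024]
tcp_rot: [0.796, 0.605, 0.001, 0.001]
force: [1.2, 0.5, -5.7]
gripper_width: 0.0446
```

```bash
python3 -c "
from lv import *
lv('wrist19.png')
p,d,i=grab('side'); save('side19.png',p); cv2.imwrite('pics/side19z.png',cv2.resize(p[160:260,270:430,::-1],(800,500),interpolation=cv2.INTER_CUBIC))
p,d,i=grab('top'); W=cloud(d,i); cv2.imwrite('pics/top19z.png',cv2.resize(p[130:290,250:520,::-1],(800,474),interpolation=cv2.INTER_CUBIC)); print(env.observe()['joint_velocities'])
"
```

```text
t 19.3167 tcp [0.484 0.045 0.302] phi -15.544287584997463 z [ 0.002 -0.001 -1.   ] F [ 0.16  -1.71  -4.327] w 0.04418200334595782 j [-0.013 -0.107  1.918 -0.001  1.329  0.259]
block top: slope x -0.000 y 0.002 height 139.5 mm 11135
blue z pct [120.257 120.966 121.428 121.876 122.55 ]
[ 0.    -0.    -0.002  0.    -0.     0.   ]
```

View pics/wrist19.png

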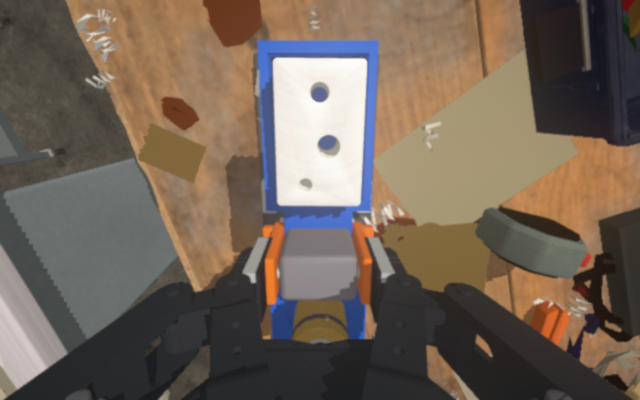

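View pics/side19z.png

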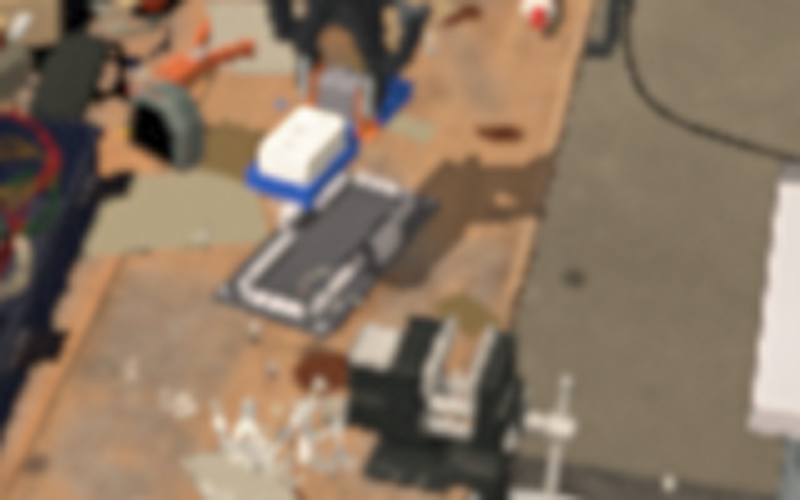

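View pics/top19z.png

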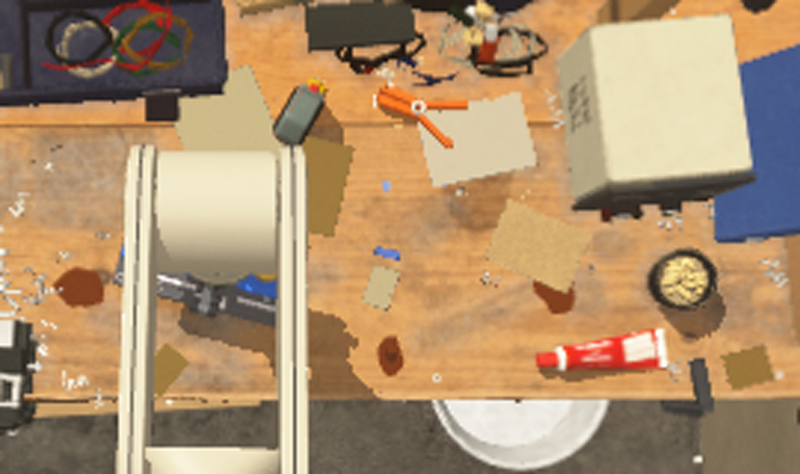

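The cassette is lifted about 99 mm, level and still, with both parts in it. The bystanders in view are unmoved, so I'm handing the job in.

```bash
python3 -c "
from h import *
print(env.close_job()); status()"
```

```text
the job is handed in; nothing more can be done
None
the job is handed in; nothing more can be done
```

The bush and the block are seated in their matching pockets and released. I then pinched both catches and lifted the cassette about 99 mm straight out of the dock. It was held there when I handed the job in at about 19 s.

**Last checks:**
- **Level:** the block's top face slopes 0.002 or less, at 139.5 mm, against 40.7 mm when seated. The plate is at about 121 mm, so the cassette is clear of the dock, as the side view also shows.
- **Load:** the wrist carries about 4–6 N, which fits the loaded cassette. The joints are at rest.
- **Parts:** the block is fully visible in its pocket. The bush is partly hidden behind the gripper, but looks unchanged.
- **Bystanders:** the clamp, nut cup, glue tube and tape measure look unmoved in the last top view. I did not check the two screwdrivers, the tin or the black box again.

**What did not go to plan:**
- **Block placing:** the block would not go down the first time, because it was off to one side and tilted 8° in the grip. I lifted it out, levelled it by tilting the tool, and it then seated flat.
- **Pinch width:** the gripper read 44 mm across the paddles, where 50 mm was expected fully in. It stayed at 44 mm after I cut the grip from 80 N to 45 N. The catches released and the cassette came out freely.

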